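# Clamp a display plant in the packing rest and lock the clamp with a jam nut

## Task

Push the packing rest's sliding jaw by its red tab until the plant's white base block is held, without play, between the jaw and the fixed cheek. Then run the blue lower nut down its stud until it is tight on the jaw, and after that run the orange upper nut down and tighten it firmly against the blue nut so that the two lock together. Leave the jaw closed, both nuts tight, the plant in the rest, and do not disturb the label roll, marker and small carton standing round it.

Things in the scene. Friction and masses are not known exactly. Their poses are not given: they have to be found in the camera images.
- rest: Plywood packing rest, base 200 x 375 mm, fixed to the bench. Origin: on the bench straight under the stud's foot; x to the back of the rest (away from the robot at yaw 0), y across to the left, z up. Its deck slopes 30 deg, low edge toward -x: u = (cos 30, 0, sin 30) is up-slope, v = (0, 1, 0) across, n = (-sin 30, 0, cos 30) the deck normal.
- stud_root (a point): Point on the deck's top face where the stud stands, 80 mm above the bench. Axes: x = u (up-slope), y = v (across), z = n (along the stud). The steel stud is 16 mm in diameter, its tip 112 mm above the deck. The deck is 172 mm long in u, centred on the stud, and reaches from v = -210 to +170 mm.
- cheek_face (a point): Foot of the inner (-v) face of the fixed plywood cheek, on the deck at v = 150 mm from the stud axis, u = -20 mm; axes u, v, n. The cheek is 110 mm long in u, 14 mm thick, 42 mm tall. A 28 mm tall lip along the deck's low edge keeps the plant from sliding down.
- jaw_slide (a joint): Travel (m) of the jaw along +v, toward plant and cheek; starts 0 to 0.015, end stop 0.075. About 4 N moves it, 4 to 8 N more when it also pushes the plant, and it stays where it is left. Its face is at v = 30 mm + travel, so the 70 mm base block is held without play at travel 0.050.
- jaw: Green slotted clamp jaw on the deck astride the stud: 115 mm long in v, 56 mm wide in u, flat top 40 mm above the deck, black rubber face toward the plant; at its other end a low tail with a red tab. Origin: on the deck, on the stud axis when travel is 0, moving with the jaw; axes u, v, n.
- tab_back (a point): Centre of the back (-v) face of the jaw's red upright tab, the face to push toward +v. The tab is 50 mm wide in u, 12 mm thick, its top 44 mm and this point 23 mm above the deck; it stands 176 mm to the -v side of the jaw's origin. Axes u, v, n.
- lower_nut: Blue winged nut on the stud: hub 44 mm diameter, 24 mm tall; one straight bar 170 mm long, 14 mm thick, 14 mm tall through it makes two opposite wings, bar middle 16 mm above the nut's bottom. Origin: centre of its bottom face, on the stud axis; x along the bar, z = n. It is tight when its bottom presses on the jaw's top.
- lower_nut_turn (a joint): Blue nut's angle (rad), growing clockwise seen from the stud's tip, which runs it down 20 mm a turn (coarse thread). At 0 the bar lies along u and the nut's bottom is 52 mm above the deck. Starts 0 to 1.2, meets the jaw at about 3.8. Free turning takes 0.18 N m; then the moment rises over some 0.7 rad; 0.4 N m (6 N at 70 mm out) is tight. It stays as left.
- upper_nut: Orange winged nut on the same stud, above the blue one: hub 34 mm diameter, 24 mm tall; one straight bar 88 mm long, 12 mm thick, 14 mm tall, bar middle 13 mm above its bottom. Origin: centre of its bottom face, on the stud axis; x along the bar, z = n.
- upper_nut_turn (a joint): Orange nut's angle (rad), growing clockwise seen from the stud's tip, which runs it down 20 mm a turn. At 0 the bar lies along u and its bottom is 82 mm above the deck. Starts 0 to 0.9, meets the tight blue nut at about 5.8. Free turning takes 0.18 N m (5 N at 36 mm out); then the moment rises over some 0.7 rad; 0.4 N m (11 N at 36 mm) locks it. It stays as left.
- plant: Artificial plant, 0.6 kg, lying loose on the deck: speckled white base block 100 mm in u, 70 mm in v, 44 mm tall, green stems and leaves running up-slope off the deck. Origin: centre of the block's underside; body axes parallel to the rest's. It starts against the low lip, 4 to 12 mm short of the cheek.
- label_roll: Bystander: blue roll of labels, 90 mm diameter, 60 mm tall, standing on the bench beside the rest, beyond the cheek. Origin: centre of its underside.
- marker: Bystander: white marker with black cap, 130 x 18 x 18 mm, lying on the bench in front of the rest. Origin: centre of its underside.
- small_carton: Bystander: brown carton 90 x 120 x 70 mm on the bench behind the rest. Origin: centre of its underside.

How it is judged:
By the outcome, as a careful person would: the job done as asked, in the order asked, and still so for the second after the job is handed in, with the robot touching nothing.
It also fails if it takes over 64 s, if anything falls off the work surface, if the arm or the gripper's body presses on something with over 40 N, if the wrist force passes 120 N, or if a joint passes its speed limit or range.

## Robot

A 6-joint arm with a two-finger parallel gripper is mounted at the origin on the work surface. World frame = base frame: x ahead of the robot, y to its left, z up, the work surface at z = 0. Lengths are in m, angles in rad, forces in N, time in s.
With the tool pointing down it reaches from about 0.3 to 0.875 m from the base axis. Payload 6.4 kg.
Tool frame: the origin (TCP) lies midway between the tips of the shut fingers; the grasp point (between the pads) lies 19 mm behind it; z points along the fingers, y is the direction in which the jaws open and shut (so a half turn about z gives the same grasp; the last joint's range is limited). The gripper opens to 85 mm and grips with 20 to 120 N. Pads are 22 mm wide; open, the fingers measure 114 mm over their backs; the gripper's body (76 mm by 85 mm) begins 54 mm behind the grasp point. The pads swing forward as they close: fully open they stand 13 mm farther back than shut.
Start: joints at [1.021, 0.181, 1.607, -0, 1.354, -0.206], TCP at [0.194, 0.541, 0.231] pointing down, gripper open.
Joint ranges: [-2.99, 2.99], [-0.89, 2.07], [0.3, 2.58], [-1.14, 4.28], [0, 2.63], [-3.12, 3.12]. Speed limits (rad/s): [2.57, 2.57, 3.01, 3.14, 3.14, 3.14].

## Interface

Orientations are given as a unit quaternion [w, x, y, z].
In Python, from bench import get_obs, camera, hand_in gives the robot as it stands.
- The arm moves only by the tool drive_tool, never from a script. Its argument "deltas" is a list of rows, each a list of 2 entries, a list of its own where there are three numbers: the shift along the world's x, y, z in m, then the turn about the world's z in rad. A call has 1 to 10 rows; each row shifts and turns the pose as measured when the row begins; what a row does not reach is not made up. A row lasts 1/10 s, in which the tool goes at most 50 mm and 8.59 degrees, less where a joint would pass 70% of its speed; a pose out of reach is approached as far as the arm can. A call is refused whole if a number of a shift passes 0.05 or a number of a turn 0.15, either way. A call with a gripper value outside its range is refused whole. "gripper" is the opening, from 0 (shut) to 1 (fully open), set as the call begins (left out, the last holds). The fingers move at their own pace and stop on an object; the grip force is fixed at half the most. Time passes only in rows, so rows that do not move let the fingers close. It gives the time, the measured TCP pose, the force and the opening at its end, in the units of the state.
- get_obs(): the state, without advancing time (a new reading comes with each control period).
- camera(name): name is "scene" or "top"; returns a dict with "frame" (480x640x3 uint8, red, green, blue), "fx", "fy", "cx", "cy" (pixels), "eye" and "attitude" of the camera in the world. Camera axes: x right, y down, z forward; pixel columns grow to the right and rows downward; lengths in m; the calibration is good to about 2 mm. A picture is of the moment at which its call begins. There is no depth.
- hand_in(): hands the job in, once; it reports no verdict.
The state is a dict: "time_s": time; "q": joint angles; "dq": joint speeds; "joint_efforts": joint torques, N m; "eef_pos": TCP position; "eef_rot": TCP orientation; "wrist_force": force on the tool from outside, world axes, zero at the start; "torque": the same for the moment, N m; "opening": opening from 0.0 (shut) to 1.0 (fully open).
Only numpy, scipy, OpenCV 4.12 (cv2) and the standard library are available. Lean on these libraries where they do the work, as an engineer would, in place of code of your own. Each camera call takes 0.05 s, during which the arm holds its last target.

## Working session

There is one attempt and no reset: what is moved stays moved. The work goes in short steps, Python scripts to look and compute and a tool call to move; the robot and the scene stay as the last step left them, time stands still between calls to the robot, and variables do not carry over. Pictures are saved under pics/ and viewed, and the job is handed in when it is done.

Besides the shell and the picture viewer there is one more tool, called after "Call:" by a JSON object that holds its "op" and its "data", one argument or row to a line. drive_tool: Moves the arm, as the interface text tells. Its arguments: {"type":"object","properties":{"deltas":{"type":"array","items":{"type":"array"}},"gripper":{"type":"number"}},"required":["deltas"]}

```bash
ls; mkdir -p pics; python3 - <<'E'
from bench import get_obs,camera
import cv2,json,numpy as np
o=get_obs(); print(o)
for n in("scene","top"):
    c=camera(n); cv2.imwrite(f"pics/{n}0.png",c["frame"][:,:,::-1]); print({k:v for k,v in c.items() if k!="frame"})
E
```

```text
pics
{'time_s': 0.0, 'q': array([ 1.02066008e+00,  1.81569063e-01,  1.60804405e+00, -1.41691364e-06,
        1.35379470e+00, -2.06300042e-01]), 'dq': array([ 0.00051473, -0.00059757,  0.00131593, -0.00071332, -0.00073676,
        0.00068248]), 'joint_efforts': array([ 1.16657997e-03, -4.44850838e+01, -3.51349247e+01, -5.41169311e-05,
        9.01473948e-03,  1.44376151e-05]), 'eef_pos': array([0.19351195, 0.54085239, 0.23035098]), 'eef_rot': array([-3.34495051e-04,  1.71072269e-01,  9.85258065e-01, -8.43691916e-04]), 'wrist_force': array([-1.00167653, -0.68444926, -0.1930073 ]), 'torque': array([ 0.01430858, -0.00105328, -0.03062171]), 'opening': 1.0007990331445034}
{'fx': 485.1925305799355, 'fy': 485.1925305799355, 'cx': 319.4789667896469, 'cy': 241.35307893092346, 'eye': array([ 0.86202203, -0.40983001,  0.71115611]), 'attitude': array([-0.35676519,  0.90279463,  0.22013607, -0.09602379])}
{'fx': 453.5615766943996, 'fy': 453.5615766943996, 'cx': 319.1821625186357, 'cy': 235.61381791301602, 'eye': array([0.45041549, 0.03996629, 0.95105287]), 'attitude': array([ 0.06194506, -0.70209773,  0.70704739, -0.05749416])}
```

View pics/scene0.png

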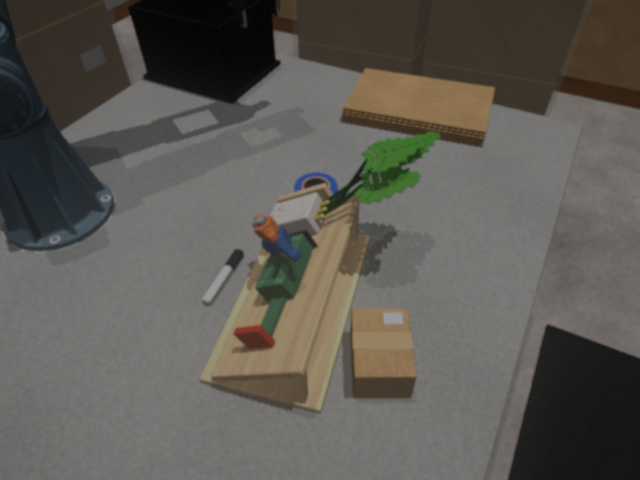

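View pics/top0.png

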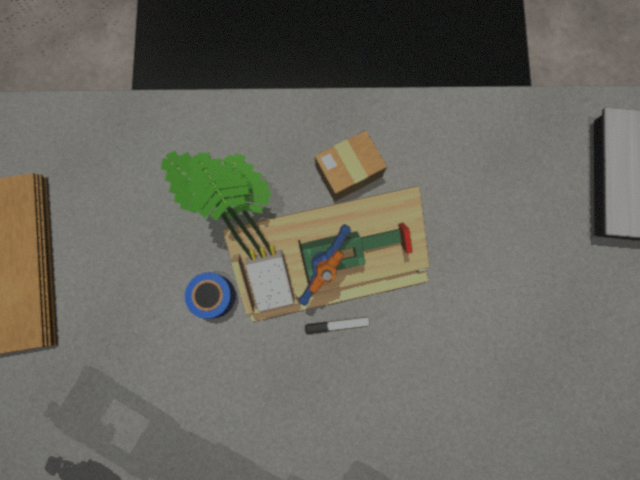

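```bash
cat > h.py <<'E'
import numpy as np,cv2
from scipy.spatial.transform import Rotation as R
from bench import get_obs,camera
def rot(q): return R.from_quat([q[1],q[2],q[3],q[0]])
def proj(c,P):
    P=np.atleast_2d(P); p=rot(c["attitude"]).inv().apply(P-c["eye"])
    return np.c_[c["fx"]*p[:,0]/p[:,2]+c["cx"],c["fy"]*p[:,1]/p[:,2]+c["cy"]]
U=np.array([np.cos(np.pi/6),0,.5]);V=np.array([0,1.,0]);N=np.array([-.5,0,np.cos(np.pi/6)])
def deck(pose,u,v,n): # pose x,y,yaw -> world
    p=np.array([0,0,.08])+u*U+v*V+n*N
    c,s=np.cos(pose[2]),np.sin(pose[2])
    return np.array([pose[0]+c*p[0]-s*p[1],pose[1]+s*p[0]+c*p[1],p[2]])
def crop(name,out,x0,y0,w,h,k,draw=None):
    c=camera(name); f=c["frame"][:,:,::-1].copy()
    im=cv2.resize(f[y0:y0+h,x0:x0+w],None,fx=k,fy=k,interpolation=cv2.INTER_CUBIC)
    if draw is not None:
        for p in proj(c,draw): cv2.drawMarker(im,tuple(int(round(t)) for t in ((p-[x0,y0]+.5)*k)),(255,0,255),cv2.MARKER_CROSS,9,1)
    for i in range(0,w,20): cv2.putText(im,str(x0+i),(i*k,9),0,.33,(255,255,255),1)
    for i in range(0,h,20): cv2.putText(im,str(y0+i),(0,i*k+4),0,.33,(255,255,255),1)
    cv2.imwrite(out,im); return c
E
python3 - <<'E'
from h import *
crop("top","pics/t1.png",220,180,220,150,3)
crop("scene","pics/s1.png",190,170,190,250,3) if 0 else crop("scene","pics/s1.png",190,170,200,200,3)
E
```

```text
(no output)
```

View pics/t1.png

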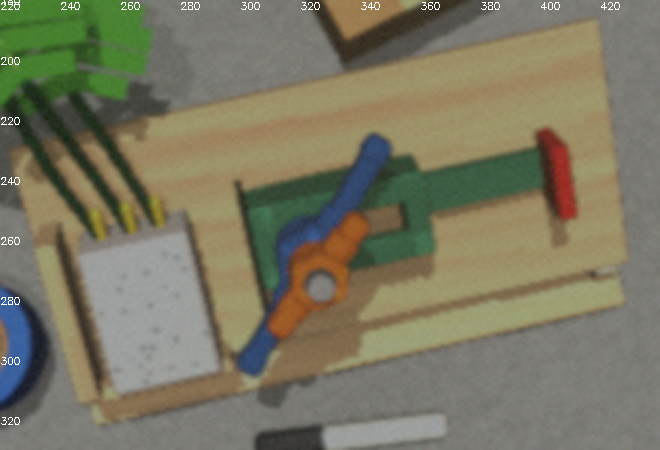

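View pics/s1.png

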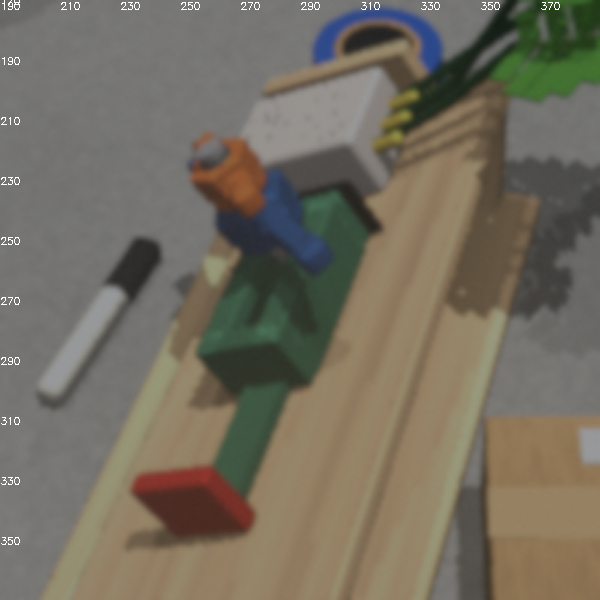

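```bash
cat >> h.py <<'E'
def box(pose,u0,u1,v0,v1,n0,n1): return [deck(pose,u,v,n) for u in(u0,u1) for v in (v0,v1) for n in(n0,n1)]
E
python3 - <<'E'
from h import *
from scipy.optimize import least_squares
ct=camera("top");cs=camera("scene")
obs=[(ct,(.086,-.21,0),(420,186.7)),(ct,(.086,.17,0),(223.3,230)),(ct,(0,0,.112),(327,275.3)),(cs,(0,0,.112),(259.7,220.7))]
def f(p): return np.concatenate([proj(c,deck(p,*q))[0]-np.array(o) for c,q,o in obs])
r=least_squares(f,[.4,0,.2]); print(r.x,r.fun.round(1))
p=r.x; np.save("pose.npy",p)
b=lambda *a:box(p,*a)
t=0.01
pts=b(-.025,.025,-.176+t,-.164+t,0,.044)+b(-.028,.028,-.085+t,.03+t,0,.04)+[deck(p,u,v,0) for u in(-.086,.086) for v in(-.21,.17)]+[deck(p,-.075,.15,.042),deck(p,.035,.15,.042),deck(p,0,0,.112)]
crop("top","pics/t2.png",220,180,220,150,3,pts)
crop("scene","pics/s2.png",190,170,200,250,3,pts)
E
```

```text
[0.56770177 0.04245518 0.21359299] [ 0.6 -0.6 -0.8 -0.4  0.6  0.5 -0.1 -0.7]
```

View pics/t2.png

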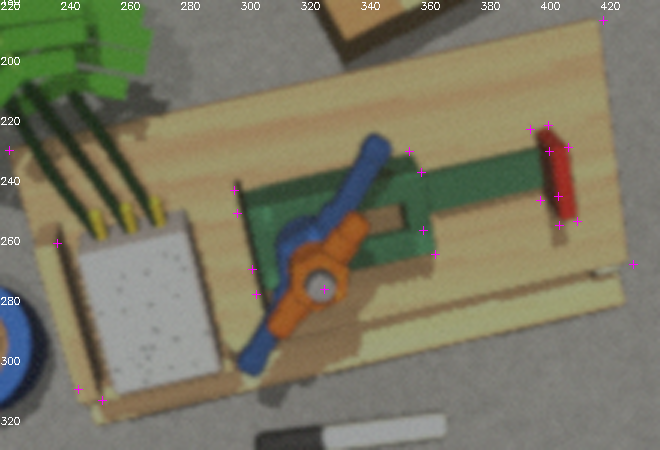

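View pics/s2.png

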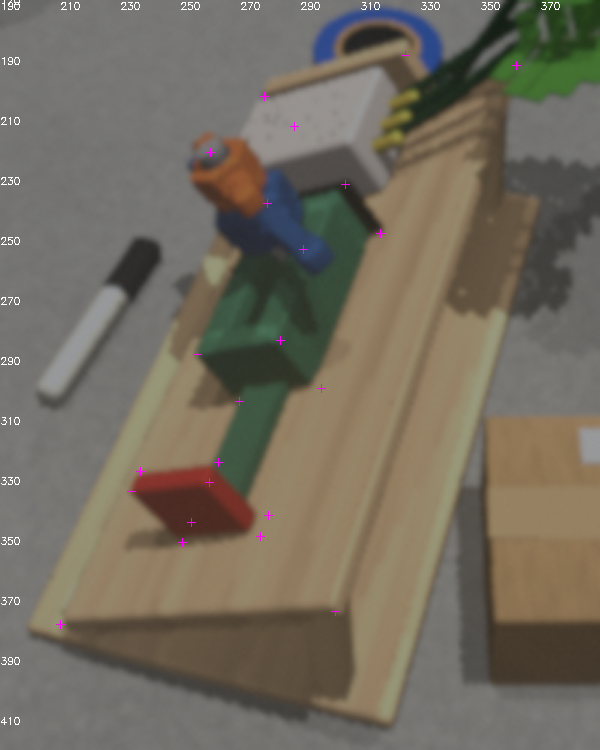

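```bash
python3 - <<'E'
from h import *
from scipy.optimize import least_squares
ct=camera("top");cs=camera("scene")
T=lambda x,y:(220+x/3-.3,180+y/3-.3); S=lambda x,y:(190+x/3-.3,170+y/3-.3)
obs=[(ct,(.086,-.21,0),T(599,20),0),(ct,(.086,.17,0),T(10,150),0),(ct,(0,0,.112),T(321,286),0),(cs,(0,0,.112),S(209,152),0),
(ct,(-.086,-.21,0),T(626,262),0),(cs,(-.086,-.21,0),S(65,623),0),(cs,(.086,-.21,0),S(335,606),0),
(ct,(.028,-.085,.04),T(412,155),1),(ct,(-.028,-.085,.04),T(434,252),1),(cs,(-.028,-.085,.04),S(199,351),1),(cs,(.028,-.085,.04),S(281,343),1),
(cs,(-.025,-.176,.044),S(133,487),1),(cs,(-.025,-.164,.044),S(141,472),1),(cs,(.025,-.164,.044),S(212,467),1),
]
def f(p): return np.concatenate([proj(c,deck(p[:3],q[0],q[1]+m*p[3],q[2]))[0]-np.array(o) for c,q,o,m in obs])
r=least_squares(f,[.567,.042,.21,.01],loss="soft_l1"); print(r.x,f(r.x).reshape(-1,2).round(1).tolist())
p=r.x; np.save("pose.npy",p)
# nut wing tips: lower at angle a: direction clockwise seen from tip: u*cos - v*sin
for tag,zz,h,L in(("low",52,16,.085),("up",82,13,.044)):
  for a in (0,.3,.6,.9,1.2):
    n=(zz-20*a/2/np.pi+h+7)/1000
    out=[]
    for s in(1,-1): 
      P=deck(p,s*L*np.cos(a),-s*L*np.sin(a),n); q=proj(ct,P)[0]; q2=proj(cs,P)[0]
      out+=[((q-[220,180])*3).round().tolist(),((q2-[190,170])*3).round().tolist()]
    print(tag,a,out)
for nm,a in dict(root=(0,0,0),tip=(0,0,.112),tab=(0,-.176+p[3],.023)).items(): print(nm,deck(p,*a).round(4))
E
```

```text
[0.56825943 0.04393494 0.21419462 0.00874718] [[0.4, -0.6], [-1.3, -0.3], [0.0, 0.4], [1.0, -0.8], [1.2, 0.2], [-0.8, -0.3], [0.7, 0.7], [2.6, 5.1], [0.1, 0.1], [-0.3, 0.9], [0.0, -1.3], [-0.3, 1.3], [0.1, -0.4], [2.3, -1.9]]
low 0 [[285.0, 128.0], [378.0, 166.0], [339.0, 384.0], [135.0, 225.0]]
low 0.3 [[328.0, 124.0], [360.0, 203.0], [298.0, 387.0], [157.0, 195.0]]
low 0.6 [[370.0, 133.0], [329.0, 240.0], [258.0, 379.0], [186.0, 165.0]]
low 0.9 [[406.0, 153.0], [291.0, 275.0], [222.0, 360.0], [220.0, 139.0]]
low 1.2 [[433.0, 182.0], [249.0, 302.0], [193.0, 332.0], [257.0, 118.0]]
up 0 [[303.0, 210.0], [287.0, 145.0], [332.0, 346.0], [160.0, 178.0]]
up 0.3 [[326.0, 207.0], [277.0, 164.0], [310.0, 347.0], [173.0, 163.0]]
up 0.6 [[348.0, 211.0], [262.0, 183.0], [288.0, 342.0], [189.0, 147.0]]
up 0.9 [[367.0, 221.0], [243.0, 201.0], [269.0, 332.0], [208.0, 134.0]]
up 1.2 [[382.0, 236.0], [222.0, 216.0], [254.0, 316.0], [229.0, 123.0]]
root [0.5683 0.0439 0.08  ]
tip [0.5135 0.032  0.177 ]
tab [ 0.5926 -0.1219  0.0999]
```

Call:
{"op": "drive_tool", "data": {
  "deltas": [
    [[0.03,-0.04,0.01],0.14],
    [[0.03,-0.04,0.01],0.14],
    [[0.03,-0.04,0.01],0.14],
    [[0.03,-0.04,0.01],0.14],
    [[0.02,-0.045,0],0],
    [[0.02,-0.045,0],0],
    [[0.02,-0.045,0],0],
    [[0,-0.05,0],0],
    [[0,-0.05,0],0],
    [[0,-0.05,0],0]
  ],
  "gripper": 0
}}

```text
time_s: 1.5
eef_pos: [0.3658, 0.1075, 0.2704]
eef_rot: [0.004, -0.104, 0.995, -0.0]
wrist_force: [0.9, -0.8, 1.3]
opening: -0.0
```

```bash
python3 - <<'E'
from h import *
p=np.load("pose.npy")
for v in(-.205,-.176+.0087-.0145,-.176+.05-.0145): print(v,deck(p,-.005,v,.022).round(4))
E
```

```text
-0.205 [ 0.5969 -0.1596  0.0966]
-0.18180000000000002 [ 0.5919 -0.137   0.0966]
-0.1405 [ 0.5831 -0.0966  0.0966]
```

Call:
{"op": "drive_tool", "data": {
  "deltas": [
    [[0.02,-0.045,0],0],
    [[0.02,-0.045,0],0],
    [[0.02,-0.045,0],0],
    [[0.02,-0.045,0],0],
    [[0.03,-0.04,0],0],
    [[0.04,-0.03,0],0],
    [[0.045,-0.02,0],0]
  ]
}}

```text
time_s: 2.2
eef_pos: [0.5571, -0.1726, 0.2734]
eef_rot: [0.008, -0.1, 0.995, -0.002]
wrist_force: [0.7, 0.2, 1.1]
opening: -0.004
```

Call:
{"op": "drive_tool", "data": {
  "deltas": [
    [[0.025,-0.002,-0.04],0],
    [[0.018,0,-0.04],0],
    [[0,0,-0.04],0],
    [[0,0,-0.03],0],
    [[0,0,-0.02],0],
    [[0,0,0],0]
  ]
}}

```text
time_s: 2.8
eef_pos: [0.6065, -0.1802, 0.0971]
eef_rot: [0.01, -0.098, 0.995, -0.004]
wrist_force: [-0.7, -0.2, 0.0]
opening: -0.001
```

```bash
python3 - <<'E'
from h import *
o=get_obs();print(o["eef_pos"],o["wrist_force"],o["torque"])
crop("scene","pics/s3.png",190,170,200,200,3,[o["eef_pos"]])
E
```

```text
[ 0.60651851 -0.18017002  0.09714238] [-0.65131757 -0.18992937  0.04573565] [-0.02047134 -0.00628626 -0.013733  ]
```

View pics/s3.png

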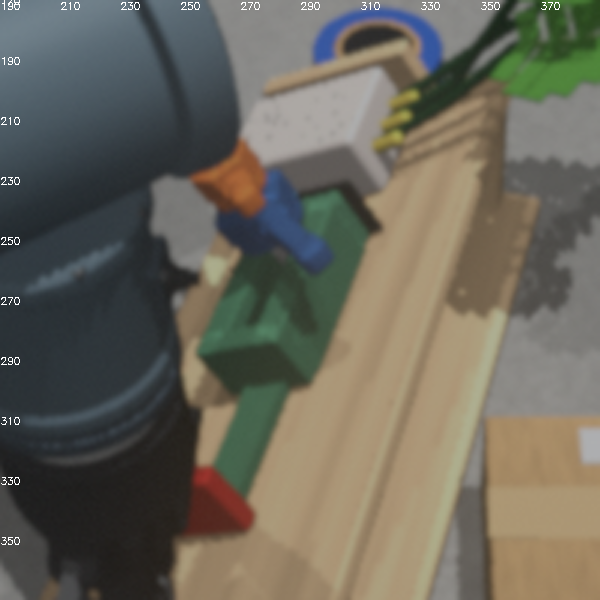

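Call:
{"op": "drive_tool", "data": {
  "deltas": [
    [[-0.005,0.015,0],0],
    [[-0.003,0.015,0],0],
    [[-0.003,0.01,0],0],
    [[-0.002,0.01,0],0],
    [[-0.002,0.01,0],0],
    [[-0.002,0.01,0],0]
  ]
}}

```text
time_s: 3.45
eef_pos: [0.5925, -0.1087, 0.1063]
eef_rot: [0.016, -0.098, 0.995, -0.009]
wrist_force: [-0.3, -4.3, -3.0]
opening: -0.001
```

Call:
{"op": "drive_tool", "data": {
  "deltas": [
    [[-0.004,0.008,-0.006],0],
    [[-0.002,0.008,-0.003],0],
    [[-0.002,0.006,-0.001],0],
    [[-0.001,0.005,-0.001],0]
  ]
}}

```text
time_s: 3.85
eef_pos: [0.59, -0.0947, 0.1019]
eef_rot: [0.024, -0.098, 0.995, -0.025]
wrist_force: [0.2, -24.7, -4.8]
opening: 0.0
```

Call:
{"op": "drive_tool", "data": {
  "deltas": [
    [[-0.001,0.006,-0.001],0],
    [[-0.001,0.006,-0.001],0]
  ]
}}

```text
time_s: 4.05
eef_pos: [0.5901, -0.0951, 0.1022]
eef_rot: [0.026, -0.098, 0.994, -0.036]
wrist_force: [-0.3, -28.1, -2.9]
opening: 0.0
```

```bash
python3 - <<'E'
from h import *
crop("top","pics/t3.png",220,180,220,150,3)
E
```

```text
(no output)
```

View pics/t3.png

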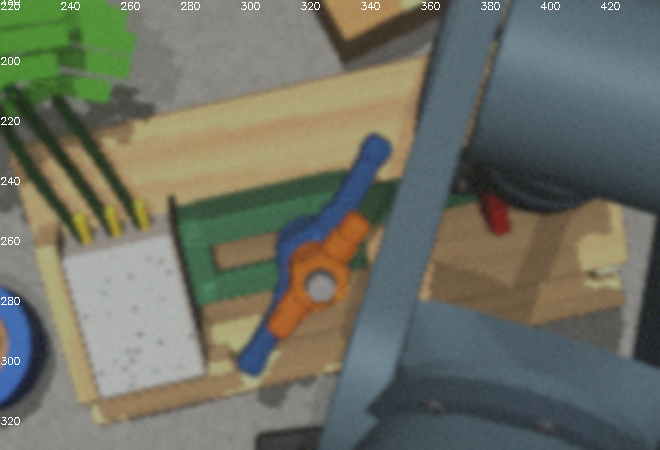

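Call:
{"op": "drive_tool", "data": {
  "deltas": [
    [[0.005,-0.025,0],0],
    [[0.003,-0.012,0.01],0],
    [[0,0,0.04],0],
    [[0,0,0.05],0],
    [[0,0,0.04],0],
    [[0.04,0.02,0],0]
  ]
}}

```text
time_s: 4.7
eef_pos: [0.6337, -0.1101, 0.2477]
eef_rot: [0.024, -0.095, 0.995, -0.032]
wrist_force: [1.5, -0.2, 0.8]
opening: -0.001
```

```bash
python3 - <<'E'
from h import *
o=get_obs();print(o["eef_pos"],o["eef_rot"],o["wrist_force"])
crop("top","pics/t4.png",220,180,220,150,3)
E
```

```text
[ 0.63372946 -0.11009687  0.24768514] [ 0.02425412 -0.09481337  0.99469445 -0.03170367] [ 1.48905117 -0.1581517   0.77699912]
```

View pics/t4.png

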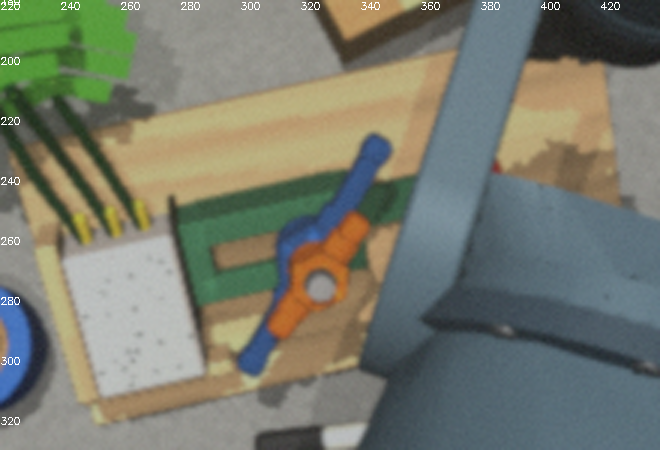

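```bash
cat >> h.py <<'E'
def wp(a,r,n,gap=0.0,half=.007):
    # bar angle a (mod pi matters for wing), tcp point behind the bar
    p=np.load("pose.npy")
    mu,mv=-np.sin(a),-np.cos(a)
    h=half+.011*abs(mu)+.0145*abs(mv)+gap
    return deck(p,r*np.cos(a)-mu*h,-r*np.sin(a)-mv*h,n)
E
python3 - <<'E'
from h import *
print("A")
for a in(.68,1,1.3,1.6,1.9,2.2,2.5): print(a,wp(a,.068,.066-.00318*(a-.68)-.003).round(3))
print("start gap",wp(.68,.068,.062,.02).round(3))
print("B")
for a in(-1.2,-.9,-.6,-.3,0,.3,.6,.9,1.2,1.5): print(a,wp(a,.068,.066-.00318*(a+np.pi-.68)-.003).round(3))
E
```

```text
A
0.68 [0.601 0.027 0.169]
1 [0.596 0.005 0.162]
1.3 [ 0.584 -0.014  0.152]
1.6 [ 0.567 -0.026  0.14 ]
1.9 [ 0.554 -0.032  0.131]
2.2 [ 0.537 -0.034  0.12 ]
2.5 [ 0.52  -0.029  0.11 ]
start gap [0.608 0.045 0.174]
B
-1.2 [0.527 0.108 0.133]
-0.9 [0.545 0.109 0.142]
-0.6 [0.563 0.103 0.15 ]
-0.3 [0.581 0.091 0.158]
0 [0.594 0.072 0.162]
0.3 [0.602 0.054 0.163]
0.6 [0.606 0.034 0.161]
0.9 [0.603 0.013 0.156]
1.2 [ 0.594 -0.007  0.147]
1.5 [ 0.578 -0.022  0.136]
```

Call:
{"op": "drive_tool", "data": {
  "deltas": [
    [[0,0.045,0],0],
    [[-0.004,0.045,0],0],
    [[-0.01,0.045,0],0],
    [[-0.008,0.024,-0.02],0],
    [[0,0,-0.03],0],
    [[0,0,-0.022],0]
  ]
}}

```text
time_s: 5.35
eef_pos: [0.6182, 0.0689, 0.1769]
eef_rot: [0.031, -0.098, 0.994, -0.025]
wrist_force: [-0.8, -0.5, -1.1]
opening: -0.001
```

```bash
python3 - <<'E'
from h import *
o=get_obs();print(o["eef_pos"],o["eef_rot"],o["wrist_force"])
crop("top","pics/t5.png",220,180,220,150,3)
crop("scene","pics/s5.png",190,120,200,200,3,[o["eef_pos"]])
E
```

```text
[0.61824768 0.0688893  0.17686188] [ 0.03077465 -0.0979408   0.99439416 -0.02531346] [-0.78558553 -0.46187194 -1.07839962]
```

View pics/s5.png

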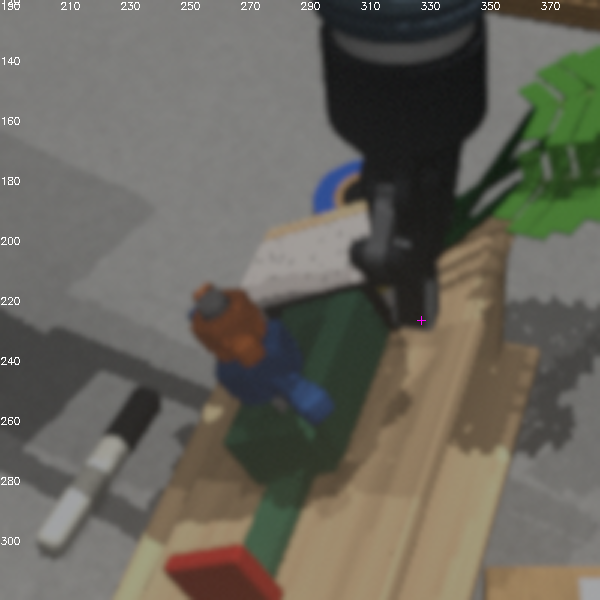

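View pics/t5.png

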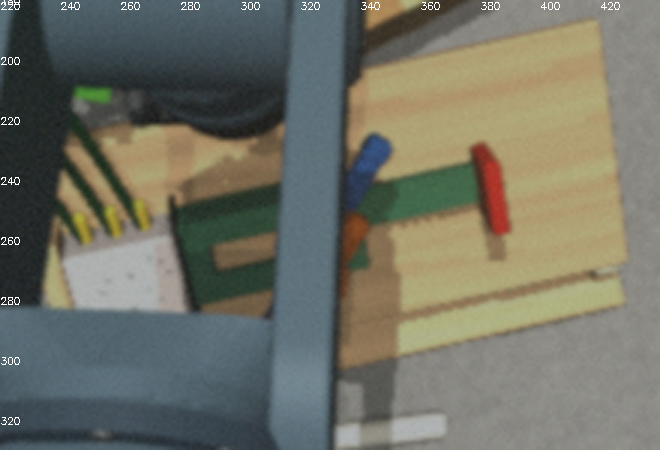

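Call:
{"op": "drive_tool", "data": {
  "deltas": [
    [[-0.006,-0.02,-0.003],0],
    [[-0.005,-0.015,-0.003],0],
    [[-0.003,-0.01,-0.002],0],
    [[-0.003,-0.012,-0.004],0],
    [[-0.004,-0.012,-0.004],0]
  ]
}}

```text
time_s: 5.95
eef_pos: [0.5965, -0.0008, 0.1626]
eef_rot: [0.031, -0.098, 0.994, -0.023]
wrist_force: [0.6, 3.7, 0.1]
opening: -0.002
```

```bash
cat >> h.py <<'E'
def where():
    p=np.load("pose.npy"); o=get_obs(); x=o["eef_pos"]-np.array([p[0],p[1],.08])
    c,s=np.cos(p[2]),np.sin(p[2]); x=np.array([c*x[0]+s*x[1],-s*x[0]+c*x[1],x[2]])
    f=o["wrist_force"]; q=o["eef_rot"]; z=rot(q).apply([0,0,1]);
    F=np.array([c*f[0]+s*f[1],-s*f[0]+c*f[1],f[2]])
    u,v,n=x@U,x@V,x@N; Fu,Fv,Fn=F@U,F@V,F@N
    print("t",o["time_s"],"pos",o["eef_pos"].round(4),"uvn mm",np.round([u*1e3,v*1e3,n*1e3],1),"polar a",round(float(np.arctan2(-v,u)),3),"r",round(1e3*float(np.hypot(u,v)),1),"F uvn",np.round([Fu,Fv,Fn],1),"Mn",round(float(u*Fv-v*Fu),2),"toolz",z.round(3))
E
python3 - <<'E'
from h import *
where()
crop("scene","pics/s6.png",190,120,200,200,3)
E
```

```text
t 5.95 pos [ 0.5965 -0.0008  0.1626] uvn mm [ 57.  -49.7  62.4] polar a 0.717 r 75.6 F uvn [ 1.3  3.5 -0.6] Mn 0.26 toolz [ 0.066 -0.04  -0.997]
```

View pics/s6.png

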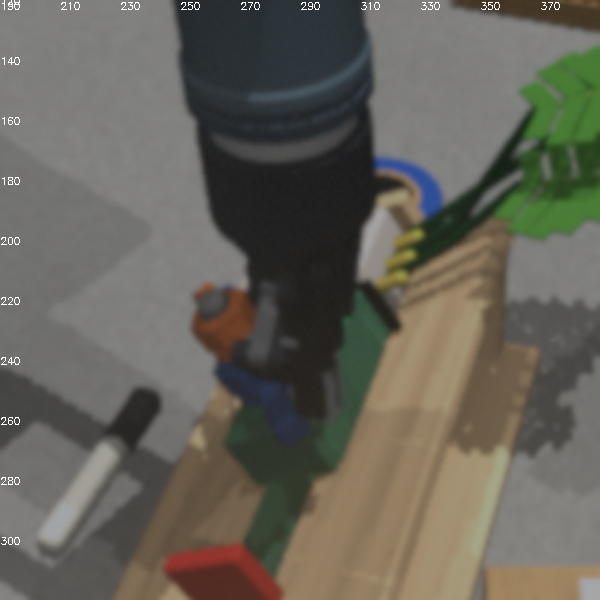

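Call:
{"op": "drive_tool", "data": {
  "deltas": [
    [[-0.006,-0.008,-0.005],0],
    [[-0.007,-0.007,-0.006],0],
    [[-0.008,-0.006,-0.006],0],
    [[-0.008,-0.005,-0.006],0],
    [[-0.007,-0.003,-0.005],0]
  ]
}}

```text
time_s: 6.5
eef_pos: [0.5588, -0.0339, 0.1332]
eef_rot: [0.032, -0.097, 0.994, -0.024]
wrist_force: [2.3, 2.2, 2.2]
opening: -0.004
```

```bash
python3 - <<'E'
from h import *
where()
crop("scene","pics/s7.png",190,120,200,200,3)
E
```

```text
t 6.5 pos [ 0.5588 -0.0339  0.1332] uvn mm [  4.3 -74.1  59. ] polar a 1.513 r 74.2 F uvn [3.5 1.7 0.6] Mn 0.26 toolz [ 0.069 -0.041 -0.997]
```

View pics/s7.png

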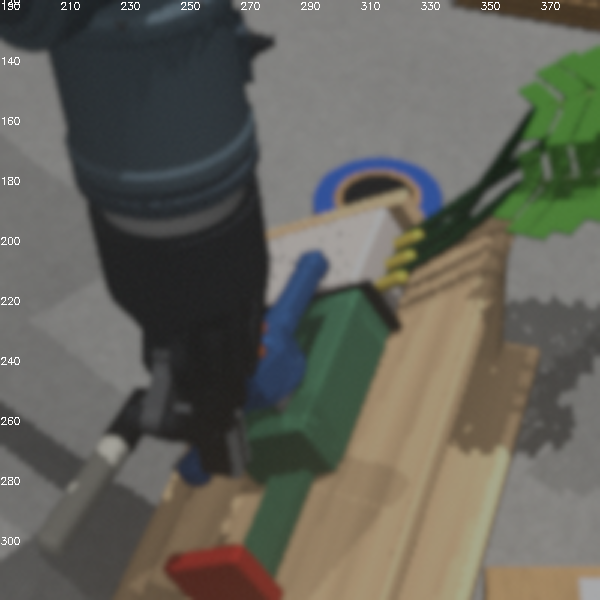

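Call:
{"op": "drive_tool", "data": {
  "deltas": [
    [[-0.008,-0.002,-0.005],0],
    [[-0.008,-0.001,-0.005],0],
    [[-0.008,0.001,-0.005],0],
    [[-0.006,0.002,-0.003],0]
  ]
}}

```text
time_s: 6.95
eef_pos: [0.5277, -0.0358, 0.1147]
eef_rot: [0.034, -0.097, 0.994, -0.025]
wrist_force: [3.1, -0.1, 1.0]
opening: -0.002
```

```bash
python3 - <<'E'
from h import *
where()
crop("scene","pics/s8.png",190,120,200,200,3)
E
```

```text
t 6.95 pos [ 0.5277 -0.0358  0.1147] uvn mm [-31.6 -69.3  58.4] polar a 1.999 r 76.2 F uvn [ 3.1 -0.7 -0.7] Mn 0.24 toolz [ 0.073 -0.044 -0.996]
```

View pics/s8.png

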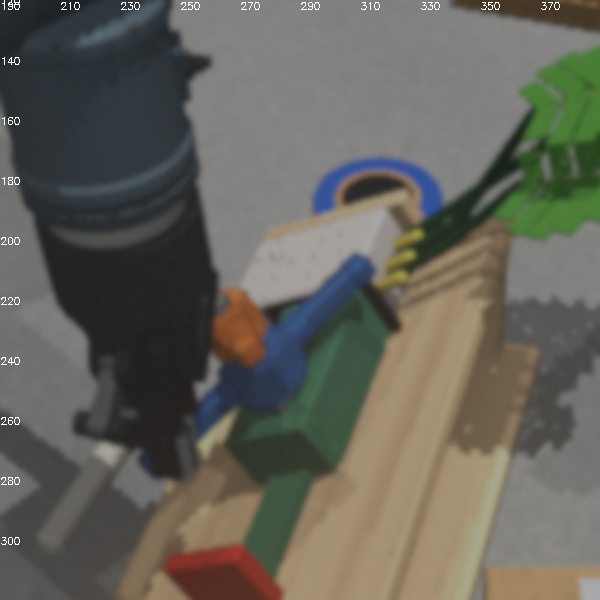

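Call:
{"op": "drive_tool", "data": {
  "deltas": [
    [[-0.006,0.004,-0.003],0],
    [[-0.006,0.005,-0.003],0],
    [[-0.005,0.005,-0.002],0],
    [[0.01,-0.012,0.01],0],
    [[0.01,-0.01,0.04],0],
    [[0.0,0,0.05],0]
  ]
}}

```text
time_s: 7.6
eef_pos: [0.5219, -0.0464, 0.2011]
eef_rot: [0.025, -0.098, 0.994, -0.028]
wrist_force: [1.1, -0.4, -0.2]
opening: -0.002
```

```bash
python3 - <<'E'
from h import *
where()
crop("scene","pics/s9.png",190,120,200,200,3)
crop("top","pics/t9.png",220,180,220,150,3)
E
```

```text
t 7.6 pos [ 0.5219 -0.0464  0.2011] uvn mm [  4.7 -78.4 137.1] polar a 1.511 r 78.6 F uvn [ 0.8 -0.7 -0.7] Mn 0.06 toolz [ 0.055 -0.05  -0.997]
```

View pics/s9.png

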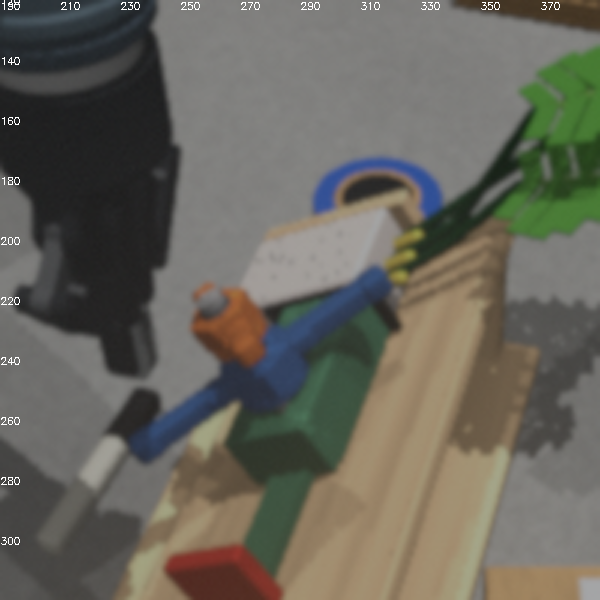

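View pics/t9.png

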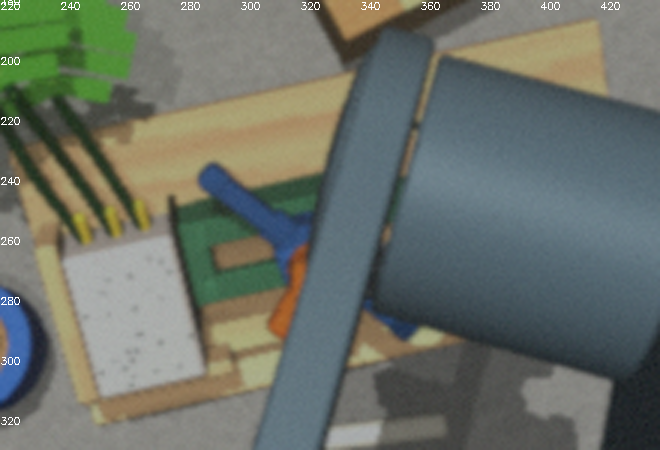

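```bash
python3 - <<'E'
from h import *
ct=camera("top");cs=camera("scene");p=np.load("pose.npy")
for b in(-1,-.9,-.8,-.7,-.6,-.5):
    a=b+np.pi; n=(52-20*a/2/np.pi+16+4)/1000
    P=deck(p,.082*np.cos(b),-.082*np.sin(b),n)
    print(b,((proj(ct,P)[0]-[220,180])*3).round(),((proj(cs,P)[0]-[190,120])*3).round(), "gap wp",wp(b,.068,n-.007,.02).round(3),"contact",wp(b,.068,n-.007).round(3))
E
```

```text
-1 [182. 212.] [361. 259.] gap wp [0.522 0.117 0.13 ] contact [0.539 0.109 0.139]
-0.9 [187. 200.] [369. 262.] gap wp [0.529 0.118 0.134] contact [0.545 0.109 0.142]
-0.8 [194. 188.] [375. 266.] gap wp [0.536 0.119 0.137] contact [0.551 0.108 0.145]
-0.7 [202. 177.] [381. 272.] gap wp [0.543 0.119 0.141] contact [0.557 0.106 0.147]
-0.6 [211. 167.] [386. 278.] gap wp [0.55  0.117 0.145] contact [0.563 0.103 0.15 ]
-0.5 [221. 157.] [389. 286.] gap wp [0.558 0.115 0.148] contact [0.569 0.1   0.153]
```

Call:
{"op": "drive_tool", "data": {
  "deltas": [
    [[0.01,0.04,0.015],0],
    [[0.01,0.045,0.01],0],
    [[0.005,0.045,0],0],
    [[0,0.03,0],0],
    [[0,0.005,-0.03],0],
    [[0,0,-0.03],0],
    [[0,0,-0.01],0]
  ]
}}

```text
time_s: 8.5
eef_pos: [0.5375, 0.1276, 0.1438]
eef_rot: [0.016, -0.099, 0.995, -0.027]
wrist_force: [-0.5, -0.8, 0.2]
opening: -0.003
```

```bash
python3 - <<'E'
from h import *
where()
crop("scene","pics/s10.png",190,120,200,200,3)
E
```

```text
t 8.5 pos [0.5375 0.1276 0.1438] uvn mm [21.3 88.3 61.4] polar a -1.334 r 90.8 F uvn [-0.5 -0.7  0.5] Mn 0.03 toolz [ 0.038 -0.051 -0.998]
```

View pics/s10.png

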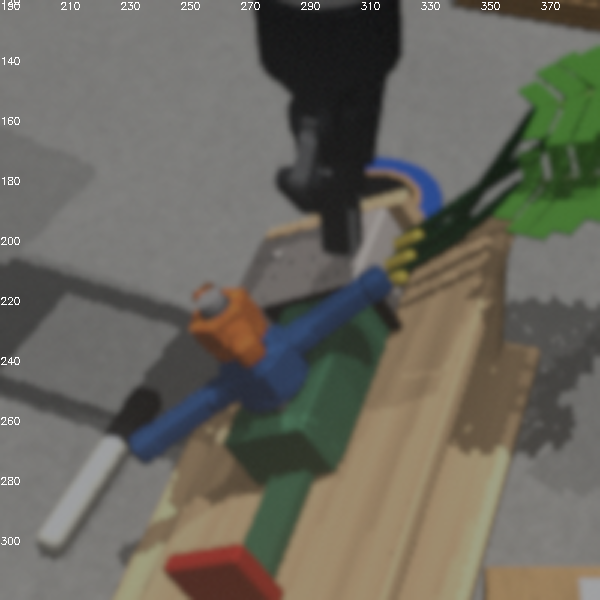

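Call:
{"op": "drive_tool", "data": {
  "deltas": [
    [[0.009,-0.01,0],0],
    [[0.009,-0.01,0.001],0],
    [[0.008,-0.008,0.003],0],
    [[0.008,-0.008,0.003],0],
    [[0.007,-0.009,0.003],0],
    [[0.006,-0.01,0.002],0]
  ]
}}

```text
time_s: 9.15
eef_pos: [0.5865, 0.0675, 0.157]
eef_rot: [0.014, -0.098, 0.995, -0.026]
wrist_force: [-2.8, 3.1, -1.8]
opening: 0.004
```

```bash
python3 - <<'E'
from h import *
where()
crop("scene","pics/s11.png",190,120,200,200,3)
E
```

```text
t 9.15 pos [0.5865 0.0675 0.157 ] uvn mm [58.3 19.1 55.2] polar a -0.317 r 61.3 F uvn [-2.7  3.6 -0.5] Mn 0.26 toolz [ 0.033 -0.05  -0.998]
```

View pics/s11.png

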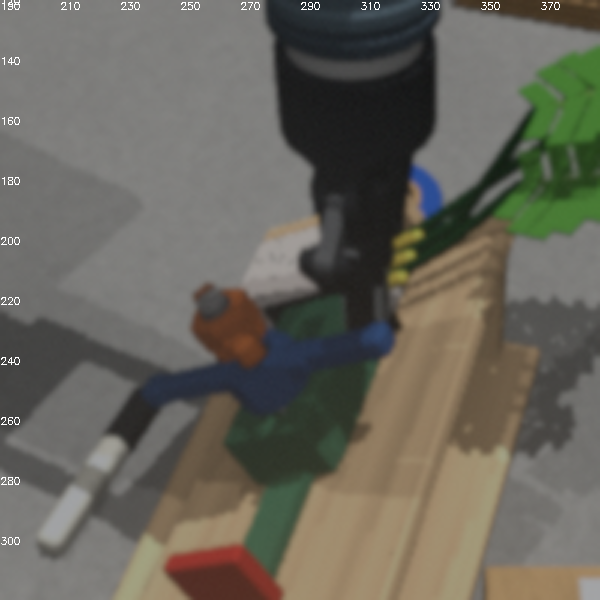

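Call:
{"op": "drive_tool", "data": {
  "deltas": [
    [[0.007,-0.009,0.003],0],
    [[0.005,-0.01,0.002],0],
    [[0.002,-0.01,0],0],
    [[0,-0.01,-0.001],0],
    [[-0.001,-0.009,-0.002],0]
  ]
}}

```text
time_s: 9.7
eef_pos: [0.6033, 0.0145, 0.1616]
eef_rot: [0.017, -0.098, 0.995, -0.027]
wrist_force: [-0.4, 4.2, -0.6]
opening: -0.002
```

```bash
python3 - <<'E'
from h import *
where()
E
```

```text
t 9.7 pos [0.6033 0.0145 0.1616] uvn mm [ 65.  -36.2  56.7] polar a 0.508 r 74.4 F uvn [ 0.2  4.2 -0.7] Mn 0.28 toolz [ 0.038 -0.05  -0.998]
```

Call:
{"op": "drive_tool", "data": {
  "deltas": [
    [[-0.002,-0.008,-0.005],0],
    [[-0.003,-0.008,-0.004],0],
    [[-0.005,-0.008,-0.004],0]
  ]
}}

```text
time_s: 10.0
eef_pos: [0.5938, -0.0112, 0.1488]
eef_rot: [0.018, -0.098, 0.995, -0.027]
wrist_force: [1.2, 4.8, 1.9]
opening: -0.0
```

```bash
python3 - <<'E'
from h import *
where()
crop("scene","pics/s12.png",190,120,200,200,3)
E
```

```text
t 10.0 pos [ 0.5938 -0.0112  0.1488] uvn mm [ 45.9 -59.4  53. ] polar a 0.913 r 75.0 F uvn [2.9 4.4 0.5] Mn 0.37 toolz [ 0.042 -0.049 -0.998]
```

View pics/s12.png

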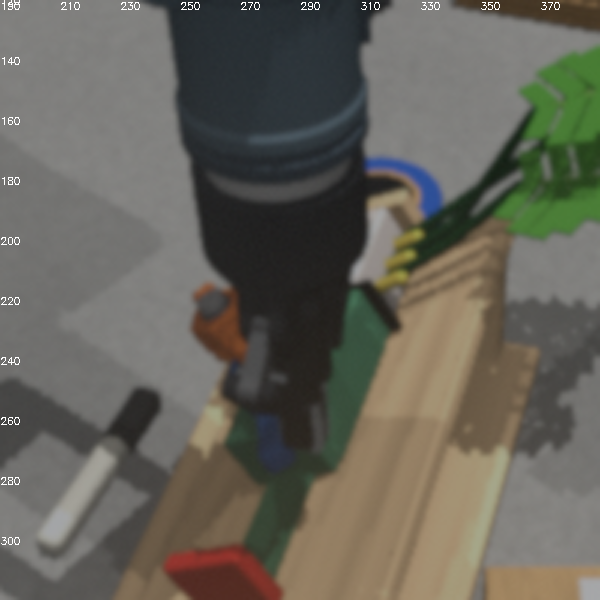

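Call:
{"op": "drive_tool", "data": {
  "deltas": [
    [[-0.006,-0.006,-0.005],0],
    [[-0.007,-0.005,-0.005],0]
  ]
}}

```text
time_s: 10.25
eef_pos: [0.5809, -0.0236, 0.1389]
eef_rot: [0.02, -0.098, 0.995, -0.027]
wrist_force: [2.0, 5.9, 4.3]
opening: 0.003
```

```bash
python3 - <<'E'
from h import *
where()
E
```

```text
t 10.25 pos [ 0.5809 -0.0236  0.1389] uvn mm [ 27.7 -68.6  52. ] polar a 1.187 r 74.0 F uvn [4.9 5.4 2.1] Mn 0.49 toolz [ 0.045 -0.05  -0.998]
```

Call:
{"op": "drive_tool", "data": {
  "deltas": [
    [[-0.008,-0.005,-0.005],0],
    [[-0.009,-0.004,-0.005],0]
  ]
}}

```text
time_s: 10.45
eef_pos: [0.5661, -0.0323, 0.13]
eef_rot: [0.024, -0.097, 0.995, -0.027]
wrist_force: [6.2, 7.2, 3.1]
opening: 0.001
```

```bash
python3 - <<'E'
from h import *
where()
E
```

```text
t 10.45 pos [ 0.5661 -0.0323  0.13  ] uvn mm [  9.1 -74.1  52.5] polar a 1.448 r 74.6 F uvn [ 8.2  5.7 -1.1] Mn 0.66 toolz [ 0.053 -0.049 -0.997]
```

Call:
{"op": "drive_tool", "data": {
  "deltas": [
    [[-0.009,-0.002,-0.005],0],
    [[-0.01,-0.001,-0.005],0]
  ]
}}

```text
time_s: 10.65
eef_pos: [0.5531, -0.0362, 0.1234]
eef_rot: [0.033, -0.097, 0.994, -0.028]
wrist_force: [20.9, -1.4, 12.4]
opening: -0.003
```

```bash
python3 - <<'E'
from h import *
where()
crop("scene","pics/s13.png",190,120,200,200,3)
E
```

```text
t 10.65 pos [ 0.5531 -0.0362  0.1234] uvn mm [ -5.9 -75.1  53.5] polar a 1.649 r 75.3 F uvn [23.6 -5.8  0.6] Mn 1.81 toolz [ 0.07  -0.05  -0.996]
```

View pics/s13.png

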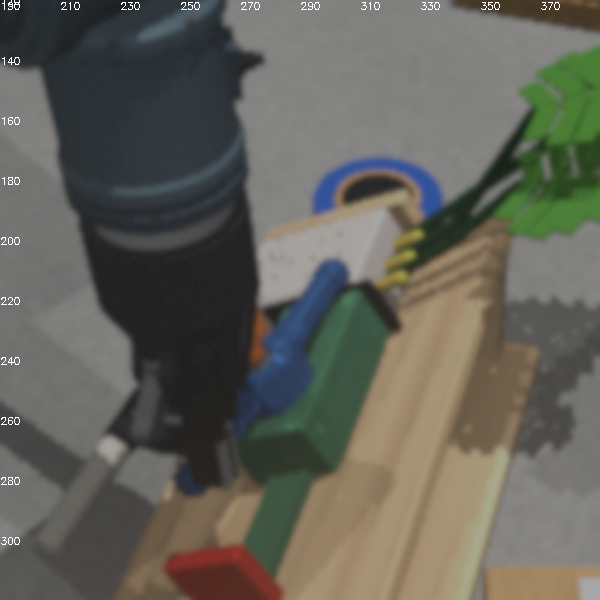

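Call:
{"op": "drive_tool", "data": {
  "deltas": [
    [[0.015,-0.008,0.01],0],
    [[0.01,-0.005,0.03],0],
    [[0.005,-0.01,0.045],0],
    [[0,-0.02,0.04],0]
  ]
}}

```text
time_s: 11.1
eef_pos: [0.5767, -0.0811, 0.2441]
eef_rot: [0.026, -0.098, 0.994, -0.029]
wrist_force: [1.5, -0.1, 0.3]
opening: 0.002
```

```bash
python3 - <<'E'
from h import *
where()
crop("scene","pics/s14.png",210,170,130,130,5)
crop("top","pics/t14.png",220,180,220,150,3)
E
```

```text
t 11.1 pos [ 0.5767 -0.0811  0.2441] uvn mm [  66.2 -124.   151.3] polar a 1.08 r 140.6 F uvn [ 1.4 -0.4 -0.4] Mn 0.15 toolz [ 0.056 -0.052 -0.997]
```

View pics/s14.png

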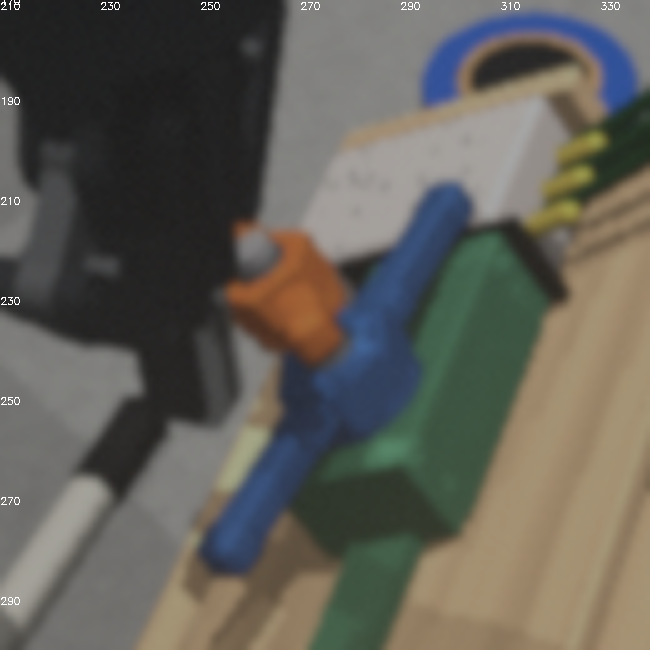

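View pics/t14.png

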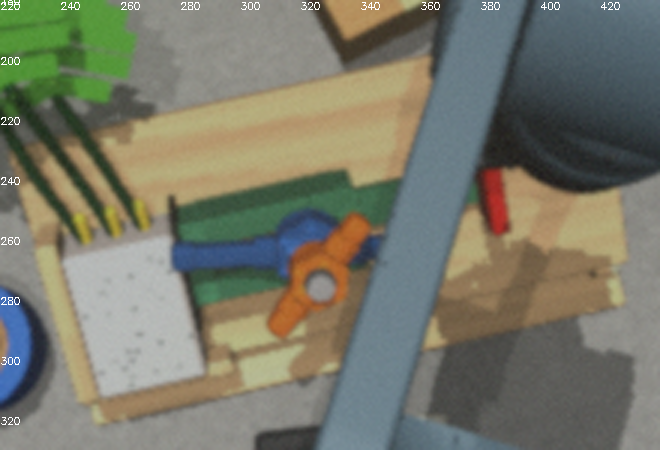

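```bash
python3 - <<'E'
from h import *
f=lambda a,k,g=0:wp(a,.035,.095-.00318*(a+k*np.pi)-.003,g,.006).round(3)
print("start",f(.85,0,.02))
for a in(.85,1.1,1.4,1.7,2,2.3): print(a,f(a,0))
print("start",f(-.85,1,.015))
for a in np.arange(-.9,2.4,.3): print(a.round(1),f(a,1),f(a,2))
E
```

```text
start [0.571 0.047 0.185]
0.85 [0.562 0.032 0.178]
1.1 [0.56  0.021 0.175]
1.4 [0.553 0.009 0.168]
1.7 [0.546 0.001 0.162]
2 [ 0.54  -0.004  0.157]
2.3 [ 0.531 -0.007  0.151]
start [0.511 0.085 0.15 ]
-0.9 [0.521 0.077 0.155] [0.525 0.078 0.146]
-0.6 [0.532 0.077 0.16 ] [0.537 0.078 0.152]
-0.3 [0.543 0.072 0.165] [0.548 0.073 0.157]
-0.0 [0.553 0.062 0.169] [0.558 0.063 0.16 ]
0.3 [0.56  0.054 0.17 ] [0.565 0.055 0.162]
0.6 [0.565 0.043 0.171] [0.57  0.045 0.162]
0.9 [0.566 0.03  0.169] [0.571 0.032 0.16 ]
1.2 [0.563 0.017 0.164] [0.568 0.018 0.155]
1.5 [0.555 0.007 0.157] [0.56  0.008 0.148]
1.8 [0.549 0.    0.152] [0.554 0.001 0.143]
2.1 [ 0.542 -0.004  0.146] [ 0.547 -0.003  0.138]
```

Call:
{"op": "drive_tool", "data": {
  "deltas": [
    [[0,0.045,0],0],
    [[0,0.045,0],0],
    [[0,0.028,0],0],
    [[0,0,-0.02],0],
    [[0,0,-0.018],0],
    [[0,0,-0.01],0]
  ]
}}

```text
time_s: 11.8
eef_pos: [0.578, 0.0316, 0.1992]
eef_rot: [0.031, -0.094, 0.994, -0.036]
wrist_force: [0.8, 0.3, 0.1]
opening: 0.0
```

```bash
python3 - <<'E'
from h import *
where()
crop("scene","pics/s15.png",190,120,200,200,3)
E
```

```text
t 11.8 pos [0.578  0.0316 0.1992] uvn mm [ 65.5 -14.1  99.8] polar a 0.212 r 67.0 F uvn [ 0.8  0.1 -0.3] Mn 0.02 toolz [ 0.069 -0.067 -0.995]
```

View pics/s15.png

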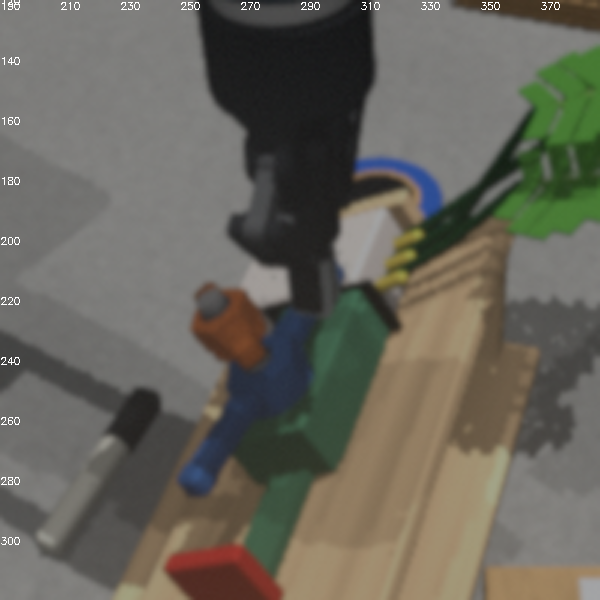

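Call:
{"op": "drive_tool", "data": {
  "deltas": [
    [[0,0.015,-0.005],0],
    [[-0.004,0.005,-0.008],0],
    [[-0.003,-0.005,-0.004],0],
    [[-0.002,-0.008,-0.003],0],
    [[-0.002,-0.009,-0.003],0]
  ]
}}

```text
time_s: 12.35
eef_pos: [0.5653, 0.0295, 0.1731]
eef_rot: [0.03, -0.094, 0.994, -0.037]
wrist_force: [-0.1, -0.1, 0.6]
opening: -0.0
```

```bash
python3 - <<'E'
from h import *
where()
crop("scene","pics/s16.png",190,120,200,200,3)
E
```

```text
t 12.35 pos [0.5653 0.0295 0.1731] uvn mm [ 41.4 -13.4  83.7] polar a 0.314 r 43.5 F uvn [ 0.2 -0.1  0.5] Mn -0.0 toolz [ 0.067 -0.067 -0.995]
```

View pics/s16.png

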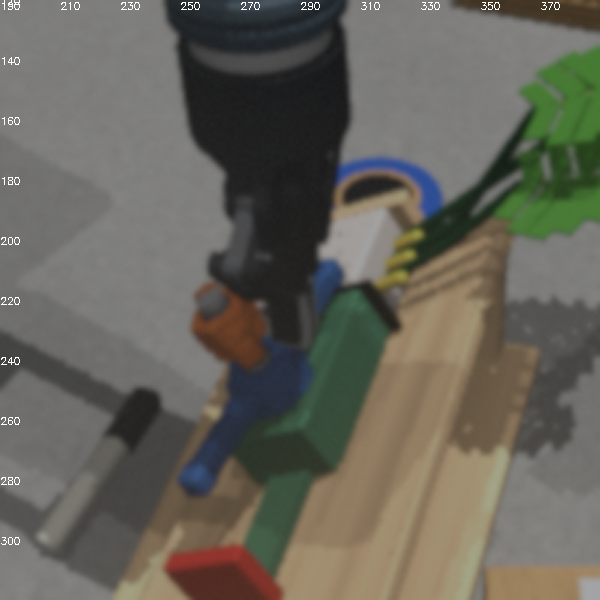

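Call:
{"op": "drive_tool", "data": {
  "deltas": [
    [[-0.004,-0.005,0.003],0],
    [[-0.003,-0.008,-0.001],0],
    [[-0.004,-0.008,-0.003],0],
    [[-0.004,-0.006,-0.003],0],
    [[-0.005,-0.004,-0.003],0]
  ]
}}

```text
time_s: 12.9
eef_pos: [0.5474, -0.0053, 0.1688]
eef_rot: [0.035, -0.092, 0.994, -0.036]
wrist_force: [2.8, 3.6, 2.4]
opening: -0.001
```

```bash
python3 - <<'E'
from h import *
where()
crop("scene","pics/s17.png",190,120,200,200,3)
E
```

```text
t 12.9 pos [ 0.5474 -0.0053  0.1688] uvn mm [ 17.7 -43.7  92.3] polar a 1.185 r 47.2 F uvn [4.2 2.9 0.3] Mn 0.24 toolz [ 0.076 -0.065 -0.995]
```

View pics/s17.png

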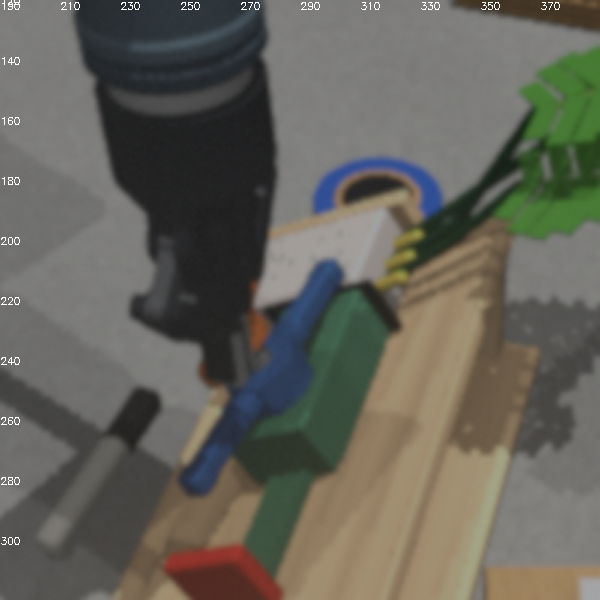

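Call:
{"op": "drive_tool", "data": {
  "deltas": [
    [[-0.005,0.002,-0.007],0],
    [[-0.006,0.0,-0.005],0],
    [[-0.006,0.001,-0.004],0],
    [[-0.006,0.002,-0.003],0],
    [[-0.005,0.003,-0.002],0]
  ]
}}

```text
time_s: 13.45
eef_pos: [0.5224, -0.0041, 0.1506]
eef_rot: [0.041, -0.092, 0.994, -0.043]
wrist_force: [6.4, -5.4, -1.4]
opening: -0.001
```

```bash
python3 - <<'E'
from h import *
where()
crop("scene","pics/s18.png",190,120,200,200,3)
E
```

```text
t 13.45 pos [ 0.5224 -0.0041  0.1506] uvn mm [-12.4 -37.2  88.6] polar a 1.892 r 39.2 F uvn [ 3.7 -6.6 -3.8] Mn 0.22 toolz [ 0.089 -0.078 -0.993]
```

View pics/s18.png

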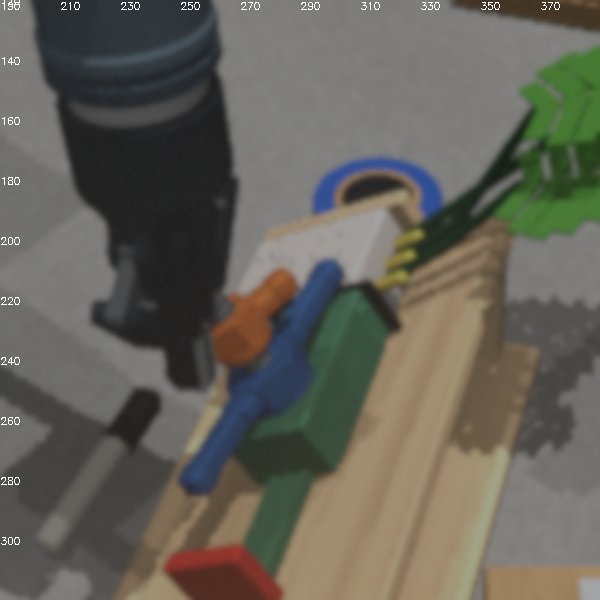

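Call:
{"op": "drive_tool", "data": {
  "deltas": [
    [[0.008,-0.012,0.01],0],
    [[0.005,-0.005,0.035],0],
    [[0.005,0.02,0.03],0],
    [[0,0.04,0],0],
    [[-0.005,0.04,0],0],
    [[-0.012,0.015,0],0]
  ]
}}

```text
time_s: 14.1
eef_pos: [0.5176, 0.0922, 0.2254]
eef_rot: [0.032, -0.089, 0.995, -0.042]
wrist_force: [-0.1, -0.3, 0.2]
opening: -0.004
```

```bash
python3 - <<'E'
from h import *
where()
crop("scene","pics/s19.png",190,120,200,200,3)
crop("top","pics/t19.png",220,180,220,150,3)
E
```

```text
t 14.1 pos [0.5176 0.0922 0.2254] uvn mm [ 38.7  57.9 145.6] polar a -0.982 r 69.6 F uvn [-0.1 -0.3  0.3] Mn -0.01 toolz [ 0.07  -0.077 -0.995]
```

View pics/s19.png

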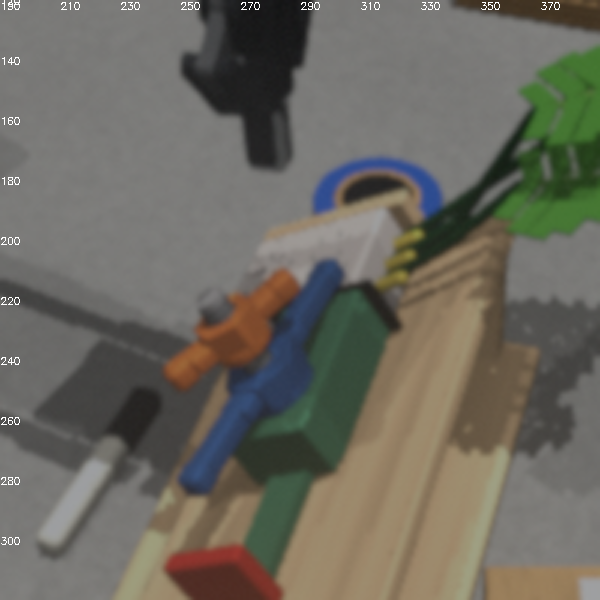

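View pics/t19.png

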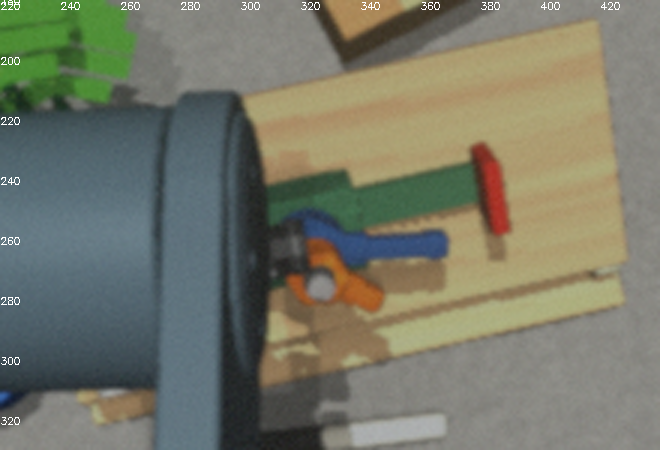

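```bash
cat >> h.py <<'E'
def orange(A):
    ct=camera("top");cs=camera("scene");p=np.load("pose.npy")
    for a in A:
        n=(82-20*a/2/np.pi+13)/1000; o=[round(float(a),2)]
        for s in(1,-1):
            P=deck(p,s*.042*np.cos(a),-s*.042*np.sin(a),n)
            o+=["top",((proj(ct,P)[0]-[220,180])*3).round().tolist(),"sc",((proj(cs,P)[0]-[190,120])*3).round().tolist()]
        print(*o)
E
python3 - <<'E'
from h import *
orange(np.arange(1.9,2.8,.15))
E
```

```text
1.9 top [386.0, 276.0] sc [190.0, 387.0] top [244.0, 264.0] sc [279.0, 275.0]
2.05 top [383.0, 285.0] sc [184.0, 386.0] top [246.0, 254.0] sc [286.0, 276.0]
2.2 top [379.0, 294.0] sc [179.0, 384.0] top [250.0, 244.0] sc [292.0, 279.0]
2.35 top [374.0, 302.0] sc [175.0, 380.0] top [255.0, 235.0] sc [297.0, 282.0]
2.5 top [367.0, 310.0] sc [173.0, 376.0] top [262.0, 226.0] sc [301.0, 287.0]
2.65 top [359.0, 316.0] sc [173.0, 371.0] top [269.0, 219.0] sc [304.0, 293.0]
```

Call:
{"op": "drive_tool", "data": {
  "deltas": [
    [[-0.008,0.002,-0.03],0],
    [[-0.003,0,-0.025],0],
    [[0,0,-0.01],0],
    [[0,0,0],0]
  ]
}}

```text
time_s: 14.7
eef_pos: [0.508, 0.0869, 0.1587]
eef_rot: [0.031, -0.087, 0.995, -0.043]
wrist_force: [0.1, -0.4, -0.2]
opening: 0.003
```

```bash
python3 - <<'E'
from h import *
where()
E
```

```text
t 14.7 pos [0.508  0.0869 0.1587] uvn mm [-3.7 54.8 93.1] polar a -1.639 r 54.9 F uvn [-0.1 -0.4 -0.2] Mn 0.01 toolz [ 0.07  -0.081 -0.994]
```

Call:
{"op": "drive_tool", "data": {
  "deltas": [
    [[0.002,-0.002,-0.007],0],
    [[0.006,-0.005,0.0],0],
    [[0.006,-0.004,0.002],0],
    [[0.007,-0.003,0.003],0],
    [[0.007,-0.004,0.003],0]
  ]
}}

```text
time_s: 15.2
eef_pos: [0.5355, 0.0681, 0.1595]
eef_rot: [0.027, -0.086, 0.995, -0.041]
wrist_force: [-5.3, 3.4, -3.4]
opening: 0.003
```

```bash
python3 - <<'E'
from h import *
where()
crop("scene","pics/s20.png",190,120,200,200,3)
E
```

```text
t 15.2 pos [0.5355 0.0681 0.1595] uvn mm [16.5 30.5 82.3] polar a -1.076 r 34.7 F uvn [-5.6  4.5 -0.7] Mn 0.24 toolz [ 0.061 -0.077 -0.995]
```

View pics/s20.png

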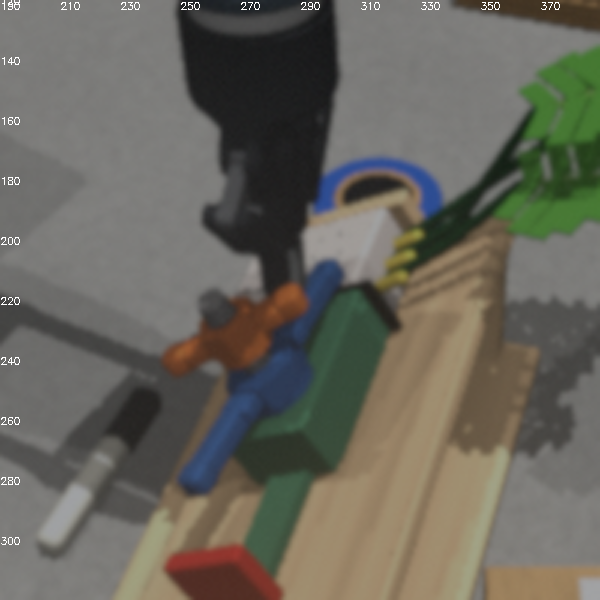

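Call:
{"op": "drive_tool", "data": {
  "deltas": [
    [[0.008,-0.001,0.005],0],
    [[0.007,-0.005,0.004],0],
    [[0.006,-0.007,0.002],0],
    [[0.005,-0.007,0.001],0]
  ]
}}

```text
time_s: 15.65
eef_pos: [0.562, 0.0489, 0.1721]
eef_rot: [0.025, -0.086, 0.995, -0.039]
wrist_force: [-2.9, 3.9, -0.7]
opening: 0.0
```

```bash
python3 - <<'E'
from h import *
where()
E
```

```text
t 15.65 pos [0.562  0.0489 0.1721] uvn mm [41.7  6.1 82.3] polar a -0.146 r 42.1 F uvn [-2.1  4.4  0.4] Mn 0.2 toolz [ 0.057 -0.073 -0.996]
```

Call:
{"op": "drive_tool", "data": {
  "deltas": [
    [[0.002,-0.008,-0.001],0],
    [[0,-0.008,-0.001],0],
    [[-0.002,-0.008,-0.002],0],
    [[-0.003,-0.007,-0.003],0],
    [[-0.004,-0.006,-0.003],0]
  ]
}}

```text
time_s: 16.15
eef_pos: [0.5608, 0.0119, 0.1656]
eef_rot: [0.031, -0.086, 0.995, -0.036]
wrist_force: [2.3, 5.5, -0.3]
opening: -0.0
```

```bash
python3 - <<'E'
from h import *
where()
crop("scene","pics/s21.png",190,120,200,200,3)
E
```

```text
t 16.15 pos [0.5608 0.0119 0.1656] uvn mm [ 30.6 -29.8  81.2] polar a 0.771 r 42.7 F uvn [ 2.8  4.9 -2. ] Mn 0.23 toolz [ 0.068 -0.067 -0.995]
```

View pics/s21.png

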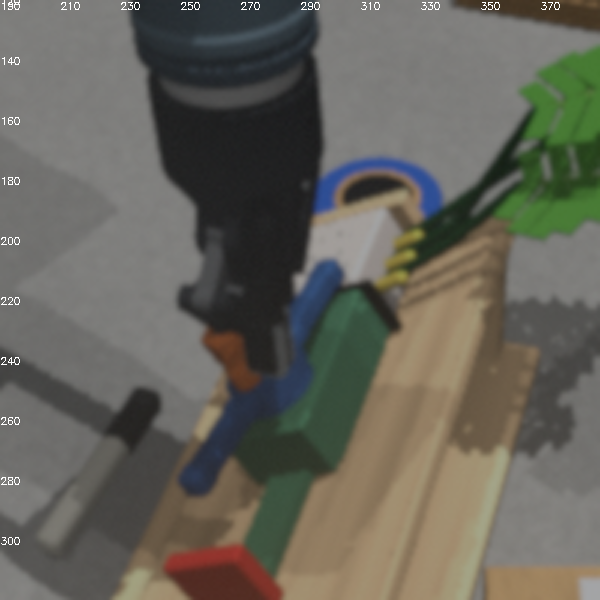

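Call:
{"op": "drive_tool", "data": {
  "deltas": [
    [[-0.004,-0.005,-0.005],0],
    [[-0.005,-0.004,-0.004],0],
    [[-0.006,-0.002,-0.004],0],
    [[-0.006,-0.001,-0.004],0]
  ]
}}

```text
time_s: 16.6
eef_pos: [0.5453, -0.0042, 0.1525]
eef_rot: [0.039, -0.085, 0.995, -0.039]
wrist_force: [5.5, 0.3, 0.9]
opening: -0.002
```

```bash
python3 - <<'E'
from h import *
where()
crop("scene","pics/s22.png",190,120,200,200,3)
E
```

```text
t 16.6 pos [ 0.5453 -0.0042  0.1525] uvn mm [  8.  -42.2  79.1] polar a 1.384 r 42.9 F uvn [ 5.2 -0.8 -2. ] Mn 0.21 toolz [ 0.084 -0.071 -0.994]
```

View pics/s22.png

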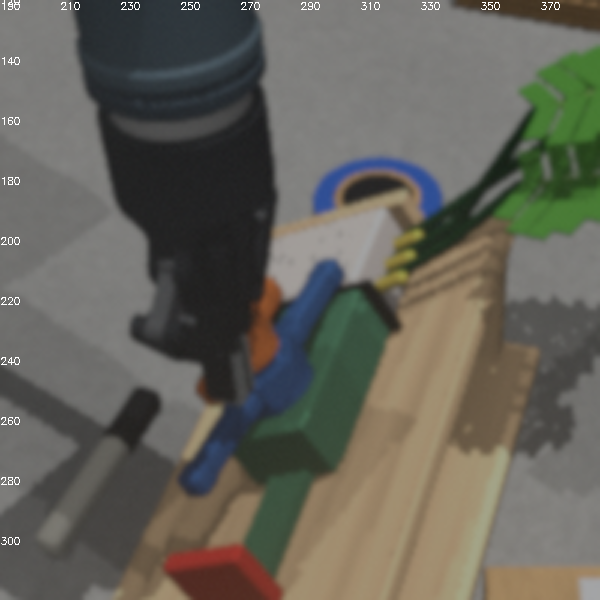

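Call:
{"op": "drive_tool", "data": {
  "deltas": [
    [[-0.006,0.001,-0.004],0],
    [[-0.006,0.002,-0.003],0],
    [[-0.006,0.002,-0.003],0]
  ]
}}

```text
time_s: 16.95
eef_pos: [0.5306, -0.0043, 0.1442]
eef_rot: [0.045, -0.085, 0.994, -0.044]
wrist_force: [7.0, -2.2, -1.2]
opening: 0.0
```

```bash
python3 - <<'E'
from h import *
where()
E
```

```text
t 16.95 pos [ 0.5306 -0.0043  0.1442] uvn mm [ -8.6 -39.1  79.1] polar a 1.788 r 40.0 F uvn [ 4.9 -3.7 -4.3] Mn 0.22 toolz [ 0.096 -0.08  -0.992]
```

Call:
{"op": "drive_tool", "data": {
  "deltas": [
    [[0.008,-0.012,0.01],0],
    [[0.005,-0.005,0.04],0],
    [[0.003,0.02,0.035],0],
    [[0,0.04,0],0],
    [[-0.005,0.04,0],0],
    [[-0.015,0.015,0],0],
    [[-0.008,0,-0.025],0]
  ]
}}

```text
time_s: 17.65
eef_pos: [0.5187, 0.0884, 0.2121]
eef_rot: [0.043, -0.082, 0.995, -0.047]
wrist_force: [-0.1, -0.7, 0.5]
opening: -0.003
```

```bash
python3 - <<'E'
from h import *
where()
crop("scene","pics/s23.png",190,120,200,200,3)
orange(np.arange(5,5.7,.1))
E
```

```text
t 17.65 pos [0.5187 0.0884 0.2121] uvn mm [ 32.3  54.  133.8] polar a -1.032 r 62.9 F uvn [ 0.  -0.7  0.6] Mn -0.02 toolz [ 0.093 -0.086 -0.992]
5.0 top [243.0, 260.0] sc [286.0, 287.0] top [383.0, 266.0] sc [202.0, 399.0]
5.1 top [244.0, 253.0] sc [291.0, 288.0] top [382.0, 272.0] sc [198.0, 399.0]
5.2 top [245.0, 247.0] sc [296.0, 289.0] top [380.0, 279.0] sc [194.0, 398.0]
5.3 top [248.0, 240.0] sc [300.0, 291.0] top [378.0, 284.0] sc [191.0, 397.0]
5.4 top [250.0, 234.0] sc [304.0, 293.0] top [374.0, 290.0] sc [188.0, 395.0]
5.5 top [254.0, 228.0] sc [307.0, 296.0] top [371.0, 296.0] sc [186.0, 393.0]
5.6 top [258.0, 222.0] sc [310.0, 299.0] top [366.0, 301.0] sc [184.0, 390.0]
5.7 top [263.0, 217.0] sc [312.0, 303.0] top [362.0, 305.0] sc [184.0, 387.0]
```

View pics/s23.png

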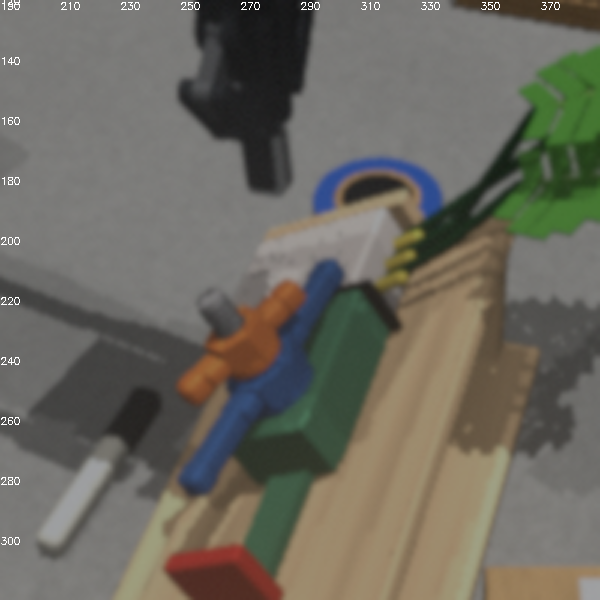

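```bash
python3 - <<'E'
from h import *
print(wp(-.95,.035,.078,.015,.006),wp(-.95,.038,.077,0,.006),[wp(b,.037,.077,0,.006).round(3).tolist() for b in(-.6,-.3,0,.3,.6)])
E
```

```text
[0.51016206 0.08328055 0.14211919] [0.5237884  0.07981273 0.1482263 ] [[0.536, 0.079, 0.155], [0.548, 0.073, 0.161], [0.558, 0.063, 0.165], [0.564, 0.054, 0.168], [0.568, 0.043, 0.169]]
```

Call:
{"op": "drive_tool", "data": {
  "deltas": [
    [[-0.004,0,-0.025],0],
    [[-0.001,0,-0.02],0],
    [[0,0,-0.008],0],
    [[0,0,0],0]
  ]
}}

```text
time_s: 18.2
eef_pos: [0.5148, 0.0827, 0.1576]
eef_rot: [0.04, -0.08, 0.995, -0.048]
wrist_force: [0.1, 0.1, 0.6]
opening: 0.003
```

```bash
python3 - <<'E'
from h import *
where()
E
```

```text
t 18.2 pos [0.5148 0.0827 0.1576] uvn mm [ 0.7 49.2 89.2] polar a -1.557 r 49.2 F uvn [0.4 0.1 0.5] Mn -0.02 toolz [ 0.087 -0.089 -0.992]
```

Call:
{"op": "drive_tool", "data": {
  "deltas": [
    [[-0.003,0.003,-0.01],0],
    [[0,0.001,-0.004],0],
    [[0.006,-0.002,0.0],0],
    [[0.007,-0.001,0.002],0],
    [[0.007,-0.002,0.003],0],
    [[0.007,-0.003,0.003],0]
  ]
}}

```text
time_s: 18.8
eef_pos: [0.5376, 0.0779, 0.1515]
eef_rot: [0.035, -0.079, 0.995, -0.048]
wrist_force: [-5.5, 0.9, -1.7]
opening: 0.0
```

```bash
python3 - <<'E'
from h import *
where()
crop("scene","pics/s24.png",190,120,200,200,3)
E
```

```text
t 18.8 pos [0.5376 0.0779 0.1515] uvn mm [16.1 39.7 73.3] polar a -1.186 r 42.8 F uvn [-5.4  2.1  1.1] Mn 0.25 toolz [ 0.078 -0.09  -0.993]
```

View pics/s24.png

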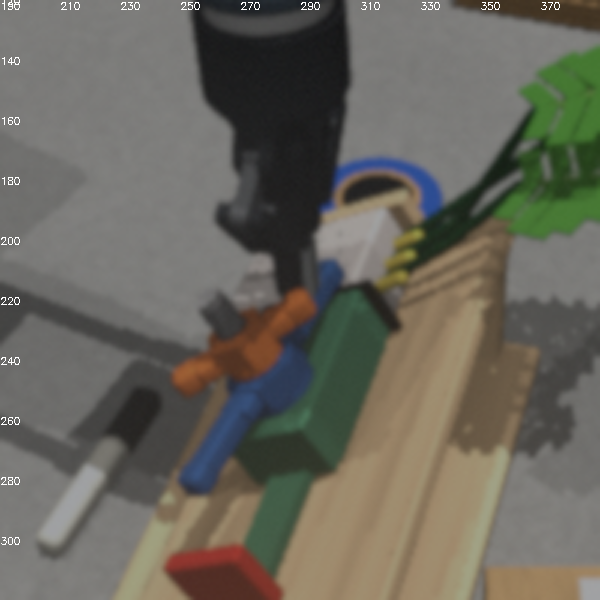

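Call:
{"op": "drive_tool", "data": {
  "deltas": [
    [[0.006,-0.002,0.006],0],
    [[0.007,-0.004,0.004],0],
    [[0.006,-0.006,0.003],0]
  ]
}}

```text
time_s: 19.15
eef_pos: [0.5576, 0.0669, 0.1646]
eef_rot: [0.034, -0.08, 0.995, -0.046]
wrist_force: [-1.0, 0.7, 1.5]
opening: 0.001
```

```bash
python3 - <<'E'
from h import *
where()
E
```

```text
t 19.15 pos [0.5576 0.0669 0.1646] uvn mm [37.5 24.7 76. ] polar a -0.583 r 44.9 F uvn [0.1 0.9 1.7] Mn 0.03 toolz [ 0.076 -0.087 -0.993]
```

Call:
{"op": "drive_tool", "data": {
  "deltas": [
    [[0.003,-0.007,0.001],0],
    [[0.003,-0.007,0.001],0]
  ]
}}

```text
time_s: 19.35
eef_pos: [0.5648, 0.0534, 0.1672]
eef_rot: [0.035, -0.08, 0.995, -0.045]
wrist_force: [-4.2, 6.7, -5.0]
opening: 0.0
```

```bash
python3 - <<'E'
from h import *
where()
crop("scene","pics/s25.png",190,120,200,200,3)
E
```

```text
t 19.35 pos [0.5648 0.0534 0.1672] uvn mm [42.4 10.  76.2] polar a -0.231 r 43.6 F uvn [-4.8  7.5 -3. ] Mn 0.37 toolz [ 0.077 -0.084 -0.994]
```

View pics/s25.png

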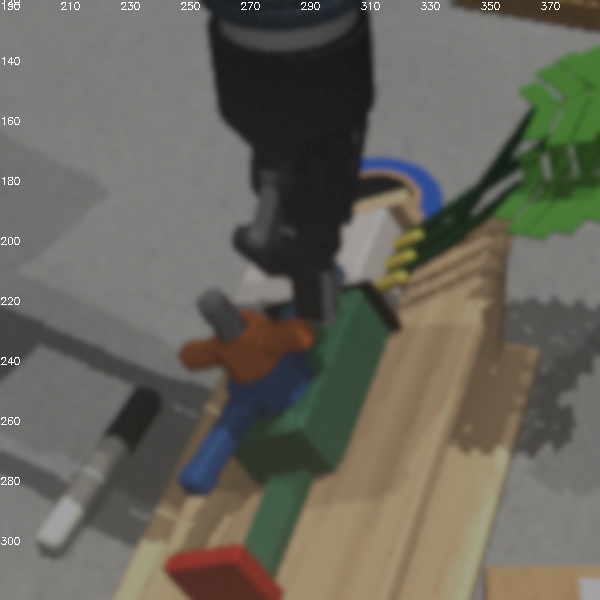

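Moment rising; keep pushing.

Call:
{"op": "drive_tool", "data": {
  "deltas": [
    [[0.002,-0.007,0.001],0],
    [[0.002,-0.008,0.001],0]
  ]
}}

```text
time_s: 19.6
eef_pos: [0.5677, 0.0402, 0.1674]
eef_rot: [0.033, -0.079, 0.995, -0.041]
wrist_force: [-3.1, 11.8, -3.6]
opening: -0.007
```

```bash
python3 - <<'E'
from h import *
where()
E
```

```text
t 19.6 pos [0.5677 0.0402 0.1674] uvn mm [42.6 -3.5 76.4] polar a 0.082 r 42.7 F uvn [-2.3 12.2 -2.9] Mn 0.51 toolz [ 0.073 -0.077 -0.994]
```

Call:
{"op": "drive_tool", "data": {
  "deltas": [
    [[0.0,-0.008,0.0],0],
    [[-0.001,-0.009,0.0],0]
  ]
}}

```text
time_s: 19.8
eef_pos: [0.5667, 0.0277, 0.1662]
eef_rot: [0.033, -0.079, 0.996, -0.036]
wrist_force: [2.5, 14.7, -1.6]
opening: -0.001
```

```bash
python3 - <<'E'
from h import *
where()
E
```

```text
t 19.8 pos [0.5667 0.0277 0.1662] uvn mm [ 38.8 -15.6  77.1] polar a 0.381 r 41.8 F uvn [ 4.  13.8 -4.2] Mn 0.6 toolz [ 0.072 -0.066 -0.995]
```

Call:
{"op": "drive_tool", "data": {
  "deltas": [
    [[-0.003,-0.009,-0.003],0],
    [[-0.004,-0.01,-0.004],0]
  ]
}}

```text
time_s: 20.0
eef_pos: [0.5633, 0.0132, 0.1615]
eef_rot: [0.038, -0.079, 0.996, -0.031]
wrist_force: [1.7, 13.7, 5.7]
opening: 0.002
```

```bash
python3 - <<'E'
from h import *
where()
crop("scene","pics/s26.png",190,120,200,200,3)
E
```

```text
t 20.0 pos [0.5633 0.0132 0.1615] uvn mm [ 30.8 -29.   76.2] polar a 0.754 r 42.3 F uvn [ 6.8 13.   2.6] Mn 0.6 toolz [ 0.081 -0.056 -0.995]
```

View pics/s26.png

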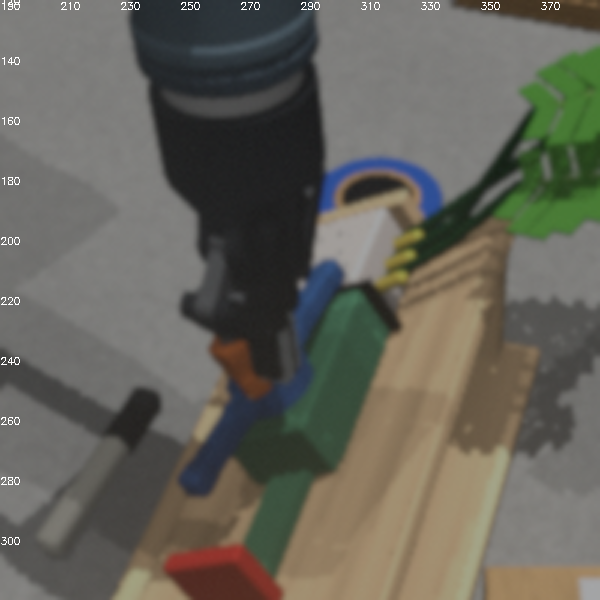

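Call:
{"op": "drive_tool", "data": {
  "deltas": [
    [[-0.006,-0.008,-0.005],0],
    [[-0.007,-0.007,-0.005],0]
  ]
}}

```text
time_s: 20.25
eef_pos: [0.5599, -0.0031, 0.1589]
eef_rot: [0.05, -0.079, 0.995, -0.032]
wrist_force: [6.2, 7.4, 9.9]
opening: 0.003
```

```bash
python3 - <<'E'
from h import *
where()
crop("scene","pics/s27.png",190,120,200,200,3)
E
```

```text
t 20.25 pos [ 0.5599 -0.0031  0.1589] uvn mm [ 23.7 -44.2  77.5] polar a 1.078 r 50.1 F uvn [11.5  5.9  4.8] Mn 0.65 toolz [ 0.105 -0.056 -0.993]
```

View pics/s27.png

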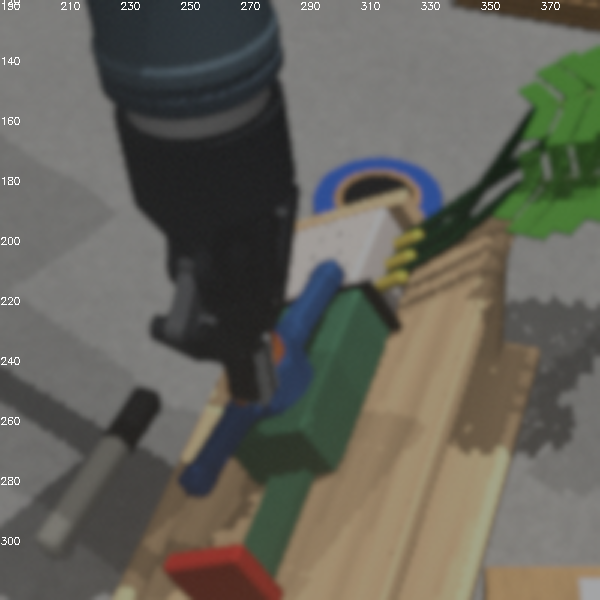

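Call:
{"op": "drive_tool", "data": {
  "deltas": [
    [[-0.008,0.003,-0.005],0],
    [[-0.008,0.002,-0.005],0]
  ]
}}

```text
time_s: 20.5
eef_pos: [0.5581, -0.0035, 0.1601]
eef_rot: [0.068, -0.078, 0.994, -0.038]
wrist_force: [12.8, 0.9, 6.1]
opening: 0.003
```

```bash
python3 - <<'E'
from h import *
where()
E
```

```text
t 20.5 pos [ 0.5581 -0.0035  0.1601] uvn mm [ 22.7 -44.2  79.4] polar a 1.096 r 49.7 F uvn [14.  -1.8 -1.1] Mn 0.58 toolz [ 0.141 -0.064 -0.988]
```

Call:
{"op": "drive_tool", "data": {
  "deltas": [
    [[0.012,-0.008,0.01],0],
    [[0.008,-0.01,0.04],0],
    [[0.005,-0.02,0.045],0],
    [[0,-0.045,0.02],0],
    [[0,-0.045,0],0]
  ]
}}

```text
time_s: 21.0
eef_pos: [0.5889, -0.1367, 0.287]
eef_rot: [0.076, -0.082, 0.993, -0.044]
wrist_force: [0.0, -0.7, -0.7]
opening: 0.001
```

```bash
python3 - <<'E'
from h import *
where()
crop("scene","pics/s28.png",190,120,200,200,3)
crop("top","pics/t28.png",220,180,220,150,3)
orange(np.arange(6.5,8,.2))
E
```

```text
t 21.0 pos [ 0.5889 -0.1367  0.287 ] uvn mm [  87.7 -180.9  188.3] polar a 1.12 r 201.1 F uvn [-0.4 -0.7 -0.5] Mn -0.14 toolz [ 0.159 -0.074 -0.985]
6.5 top [314.0, 194.0] sc [305.0, 345.0] top [311.0, 324.0] sc [199.0, 351.0]
6.7 top [328.0, 195.0] sc [297.0, 358.0] top [297.0, 322.0] sc [208.0, 341.0]
6.9 top [342.0, 198.0] sc [287.0, 370.0] top [284.0, 319.0] sc [219.0, 331.0]
7.1 top [354.0, 204.0] sc [276.0, 381.0] top [272.0, 312.0] sc [231.0, 322.0]
7.3 top [364.0, 212.0] sc [263.0, 391.0] top [261.0, 304.0] sc [243.0, 315.0]
7.5 top [372.0, 221.0] sc [250.0, 400.0] top [252.0, 294.0] sc [256.0, 308.0]
7.7 top [378.0, 233.0] sc [238.0, 406.0] top [246.0, 282.0] sc [269.0, 304.0]
7.9 top [381.0, 245.0] sc [226.0, 410.0] top [242.0, 269.0] sc [282.0, 301.0]
```

View pics/s28.png

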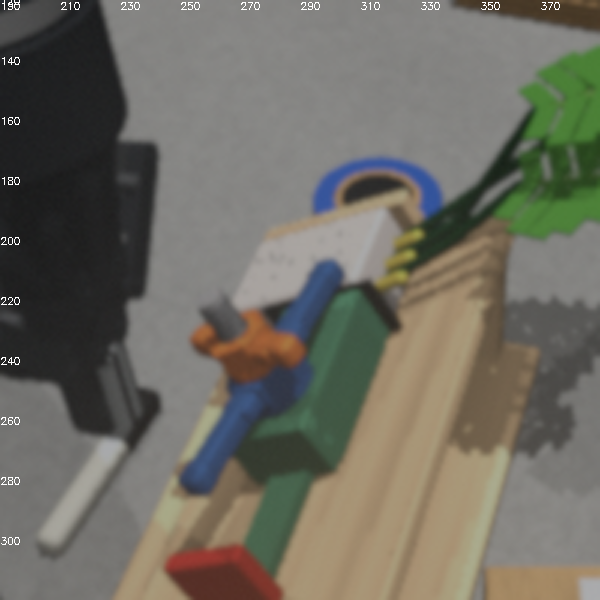

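View pics/t28.png

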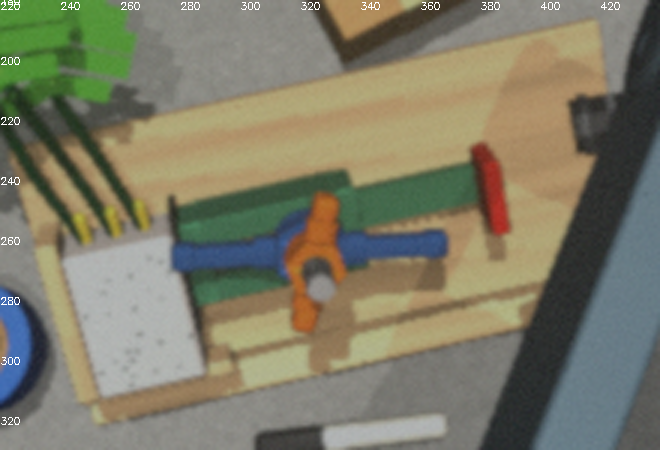

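```bash
python3 - <<'E'
from h import *
ct=camera("top");cs=camera("scene");p=np.load("pose.npy")
for a in np.arange(4.3,5.4,.1):
    n=(52-20*min(a,9)/2/np.pi+16)/1000; o=[round(float(a),2)]
    for s in(1,-1):
        P=deck(p,s*.083*np.cos(a),-s*.083*np.sin(a),n)
        o+=["top",((proj(ct,P)[0]-[220,180])*3).round().tolist(),"sc",((proj(cs,P)[0]-[190,120])*3).round().tolist()]
    print(*o)
im=[cv2.imread(f"pics/{k}.png")[200:420,150:350] for k in("s13","s26","s27","s28")]
cv2.imwrite("pics/cmp.png",cv2.resize(np.hstack(im),None,fx=1,fy=1))
E
```

```text
4.3 top [199.0, 322.0] sc [267.0, 293.0] top [422.0, 170.0] sc [273.0, 468.0]
4.4 top [191.0, 312.0] sc [279.0, 287.0] top [428.0, 180.0] sc [260.0, 475.0]
4.5 top [185.0, 301.0] sc [291.0, 283.0] top [434.0, 191.0] sc [246.0, 481.0]
4.6 top [180.0, 290.0] sc [303.0, 278.0] top [438.0, 203.0] sc [233.0, 486.0]
4.7 top [176.0, 277.0] sc [315.0, 275.0] top [441.0, 215.0] sc [221.0, 489.0]
4.8 top [173.0, 265.0] sc [327.0, 273.0] top [442.0, 227.0] sc [209.0, 491.0]
4.9 top [172.0, 252.0] sc [338.0, 271.0] top [443.0, 239.0] sc [198.0, 492.0]
5.0 top [172.0, 239.0] sc [348.0, 271.0] top [441.0, 251.0] sc [188.0, 492.0]
5.1 top [174.0, 226.0] sc [358.0, 272.0] top [439.0, 263.0] sc [179.0, 490.0]
5.2 top [176.0, 214.0] sc [368.0, 273.0] top [435.0, 275.0] sc [171.0, 488.0]
5.3 top [181.0, 201.0] sc [376.0, 276.0] top [430.0, 287.0] sc [165.0, 484.0]
5.4 top [186.0, 189.0] sc [384.0, 280.0] top [424.0, 298.0] sc [159.0, 479.0]
```

View pics/cmp.png

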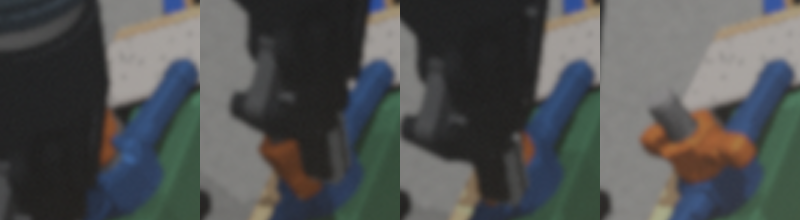

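```bash
python3 - <<'E'
from h import *
p=np.load("pose.npy")
def w(a,r,n,gap=0):
    mu,mv=-np.sin(a),-np.cos(a); h=.006+.0105+gap
    return deck(p,r*np.cos(a)-mu*h,-r*np.sin(a)-mv*h,n).round(3).tolist()
print("gap",w(.36,.037,.075,.013))
for b in(.36,.5,.7,.9,1.1,1.3,1.5,1.7): print(b,w(b,.036,.0745-.003*(b-.36)))
E
```

```text
gap [0.567, 0.058, 0.167]
0.36 [0.565, 0.046, 0.164]
0.5 [0.566, 0.041, 0.164]
0.7 [0.567, 0.033, 0.163]
0.9 [0.566, 0.025, 0.161]
1.1 [0.564, 0.018, 0.158]
1.3 [0.561, 0.011, 0.155]
1.5 [0.557, 0.006, 0.151]
1.7 [0.552, 0.002, 0.147]
```

Call:
{"op": "drive_tool", "data": {
  "deltas": [
    [[0,0.045,-0.005],0],
    [[0,0.045,-0.01],0],
    [[0,0.045,-0.01],0],
    [[-0.003,0.04,-0.01],0],
    [[-0.003,0.015,-0.01],0],
    [[0,0,-0.01],0]
  ]
}}

```text
time_s: 21.9
eef_pos: [0.5782, 0.0689, 0.2239]
eef_rot: [0.073, -0.085, 0.993, -0.041]
wrist_force: [-1.1, -0.0, -0.4]
opening: 0.003
```

```bash
python3 - <<'E'
from h import *
where()
E
```

```text
t 21.9 pos [0.5782 0.0689 0.2239] uvn mm [ 85.   22.3 117.1] polar a -0.256 r 87.9 F uvn [-1.1  0.2  0.1] Mn 0.04 toolz [ 0.152 -0.069 -0.986]
```

Call:
{"op": "drive_tool", "data": {
  "deltas": [
    [[-0.003,0,-0.025],0],
    [[-0.003,-0.003,-0.015],0],
    [[-0.001,-0.003,-0.006],0],
    [[0,0,0],0]
  ]
}}

```text
time_s: 22.3
eef_pos: [0.5694, 0.0645, 0.1737]
eef_rot: [0.072, -0.088, 0.993, -0.041]
wrist_force: [-0.2, -0.1, -0.6]
opening: 0.003
```

```bash
python3 - <<'E'
from h import *
where()
crop("scene","pics/s29.png",190,120,200,200,3)
E
```

```text
t 22.3 pos [0.5694 0.0645 0.1737] uvn mm [51.6 19.8 78.4] polar a -0.367 r 55.3 F uvn [-0.5 -0.  -0.4] Mn 0.01 toolz [ 0.15  -0.069 -0.986]
```

View pics/s29.png

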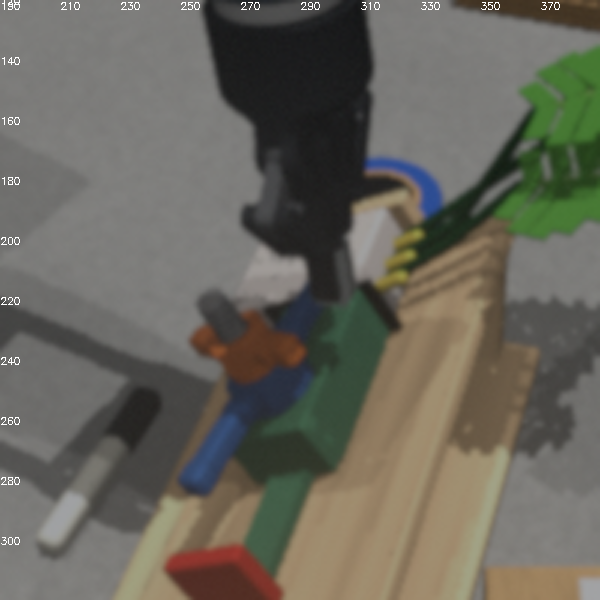

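Call:
{"op": "drive_tool", "data": {
  "deltas": [
    [[-0.004,-0.006,-0.005],0],
    [[-0.002,-0.007,-0.003],0],
    [[0,-0.006,0],0]
  ]
}}

```text
time_s: 22.65
eef_pos: [0.565, 0.0439, 0.168]
eef_rot: [0.074, -0.088, 0.992, -0.042]
wrist_force: [1.0, 0.2, -0.4]
opening: -0.001
```

```bash
python3 - <<'E'
from h import *
where()
E
```

```text
t 22.65 pos [0.565  0.0439 0.168 ] uvn mm [41.3  0.6 77.8] polar a -0.016 r 41.3 F uvn [ 0.7  0.  -0.9] Mn 0.0 toolz [ 0.155 -0.07  -0.985]
```

Call:
{"op": "drive_tool", "data": {
  "deltas": [
    [[-0.001,-0.006,-0.005],0],
    [[0.0,-0.006,-0.001],0]
  ]
}}

```text
time_s: 22.85
eef_pos: [0.5661, 0.0334, 0.1646]
eef_rot: [0.078, -0.087, 0.992, -0.039]
wrist_force: [-3.3, 14.0, -0.6]
opening: 0.003
```

```bash
python3 - <<'E'
from h import *
where()
crop("scene","pics/s30.png",190,120,200,200,3)
E
```

```text
t 22.85 pos [0.5661 0.0334 0.1646] uvn mm [38.6 -9.8 75.5] polar a 0.249 r 39.8 F uvn [-0.5 14.4 -0.3] Mn 0.55 toolz [ 0.161 -0.064 -0.985]
```

View pics/s30.png

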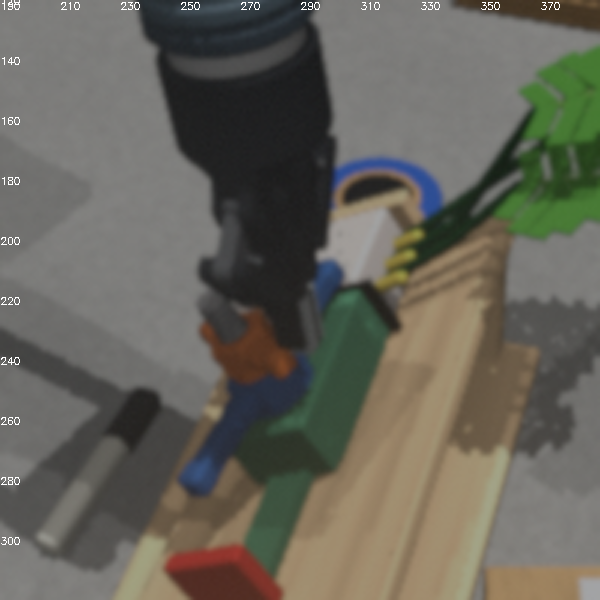

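Call:
{"op": "drive_tool", "data": {
  "deltas": [
    [[0.0,0.012,0],0],
    [[0.0,0.008,0.0],0],
    [[0,0,0],0]
  ]
}}

```text
time_s: 23.2
eef_pos: [0.5666, 0.053, 0.1652]
eef_rot: [0.078, -0.086, 0.992, -0.039]
wrist_force: [-0.4, -1.4, 0.2]
opening: 0.003
```

```bash
python3 - <<'E'
from h import *
where()
crop("scene","pics/s31.png",190,120,200,200,3)
E
```

```text
t 23.2 pos [0.5666 0.053  0.1652] uvn mm [42.9  9.2 73.6] polar a -0.212 r 43.8 F uvn [-0.5 -1.2  0.5] Mn -0.05 toolz [ 0.162 -0.065 -0.985]
```

View pics/s31.png

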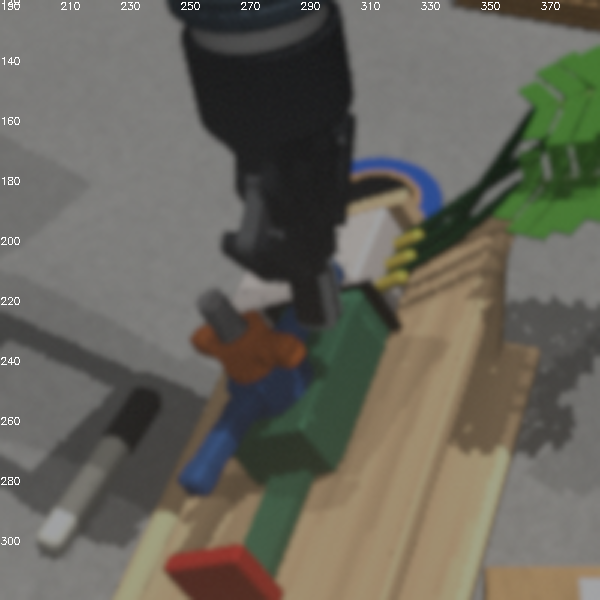

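Call:
{"op": "drive_tool", "data": {
  "deltas": [
    [[-0.001,-0.009,0.001],0],
    [[0.0,-0.009,0.0],0],
    [[0.0,-0.008,-0.002],0],
    [[-0.001,-0.008,-0.003],0]
  ]
}}

```text
time_s: 23.65
eef_pos: [0.5641, 0.0236, 0.1611]
eef_rot: [0.079, -0.087, 0.993, -0.033]
wrist_force: [-0.6, 15.0, 5.9]
opening: -0.002
```

```bash
python3 - <<'E'
from h import *
where()
E
```

```text
t 23.65 pos [0.5641 0.0236 0.1611] uvn mm [ 33.3 -18.9  74.4] polar a 0.517 r 38.3 F uvn [ 5.2 14.8  3.8] Mn 0.59 toolz [ 0.163 -0.052 -0.985]
```

Call:
{"op": "drive_tool", "data": {
  "deltas": [
    [[-0.001,-0.008,-0.003],0],
    [[-0.002,-0.009,-0.003],0]
  ]
}}

```text
time_s: 23.85
eef_pos: [0.5634, 0.0105, 0.1571]
eef_rot: [0.083, -0.086, 0.992, -0.028]
wrist_force: [4.5, 15.0, 3.8]
opening: -0.001
```

```bash
python3 - <<'E'
from h import *
where()
E
```

```text
t 23.85 pos [0.5634 0.0105 0.1571] uvn mm [ 28.3 -31.6  72.6] polar a 0.84 r 42.4 F uvn [ 8.4 13.7 -0.5] Mn 0.65 toolz [ 0.17  -0.041 -0.985]
```

Call:
{"op": "drive_tool", "data": {
  "deltas": [
    [[-0.007,0.001,-0.004],0],
    [[-0.008,0.001,-0.004],0]
  ]
}}

```text
time_s: 24.05
eef_pos: [0.5603, 0.0103, 0.1573]
eef_rot: [0.098, -0.085, 0.991, -0.03]
wrist_force: [18.7, 4.6, 1.2]
opening: 0.001
```

```bash
python3 - <<'E'
from h import *
where()
crop("scene","pics/s32.png",190,120,200,200,3)
E
```

```text
t 24.05 pos [0.5603 0.0103 0.1573] uvn mm [ 25.7 -31.2  74.4] polar a 0.88 r 40.4 F uvn [17.3  0.6 -8.6] Mn 0.55 toolz [ 0.199 -0.043 -0.979]
```

View pics/s32.png

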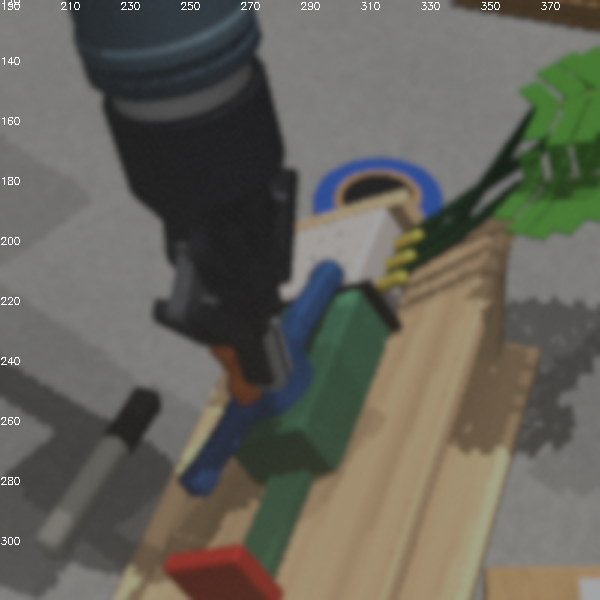

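Call:
{"op": "drive_tool", "data": {
  "deltas": [
    [[-0.014,-0.003,-0.009],0],
    [[-0.014,-0.002,-0.009],0]
  ]
}}

```text
time_s: 24.3
eef_pos: [0.5479, 0.0031, 0.1508]
eef_rot: [0.118, -0.084, 0.989, -0.033]
wrist_force: [23.9, 7.9, 1.3]
opening: -0.001
```

```bash
python3 - <<'E'
from h import *
where()
crop("scene","pics/s33.png",190,120,200,200,3)
E
```

```text
t 24.3 pos [0.5479 0.0031 0.1508] uvn mm [ 10.7 -35.5  75.6] polar a 1.279 r 37.1 F uvn [ 22.4   2.6 -11.4] Mn 0.82 toolz [ 0.239 -0.045 -0.97 ]
```

View pics/s33.png

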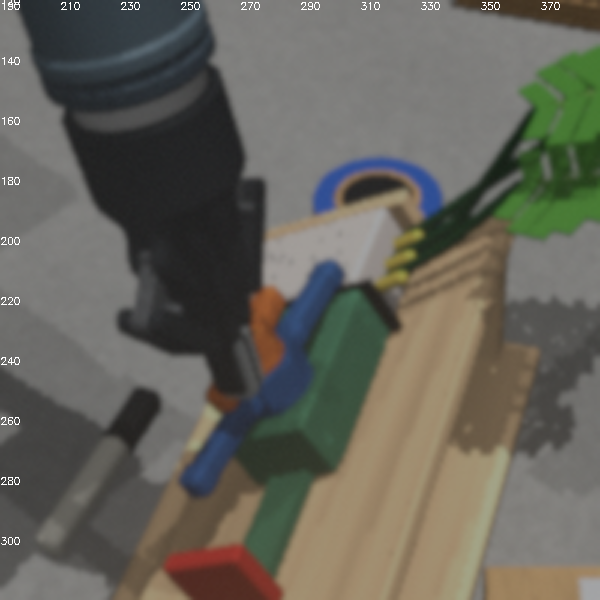

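Call:
{"op": "drive_tool", "data": {
  "deltas": [
    [[0.02,0,0.012],0],
    [[0.01,-0.005,0.02],0],
    [[0.005,-0.02,0.045],0],
    [[0,-0.045,0.02],0],
    [[0,-0.045,0],0]
  ]
}}

```text
time_s: 24.85
eef_pos: [0.5844, -0.1154, 0.2534]
eef_rot: [0.122, -0.087, 0.988, -0.035]
wrist_force: [0.9, -0.6, -1.3]
opening: 0.003
```

```bash
python3 - <<'E'
from h import *
where()
crop("scene","pics/s34.png",190,120,200,200,3)
E
```

```text
t 24.85 pos [ 0.5844 -0.1154  0.2534] uvn mm [  71.  -159.1  159.2] polar a 1.151 r 174.2 F uvn [-0.  -0.8 -1.5] Mn -0.06 toolz [ 0.247 -0.047 -0.968]
```

View pics/s34.png

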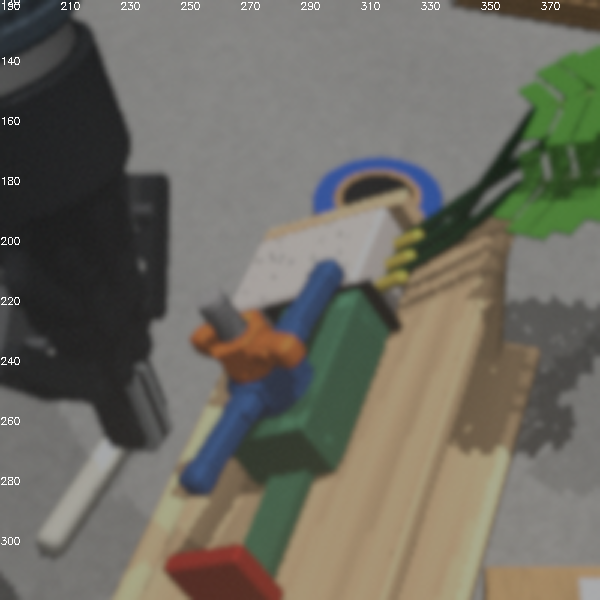

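Call:
{"op": "drive_tool", "data": {
  "deltas": [
    [[0,0.045,0],0],
    [[0,0.045,0],0],
    [[0,0.045,-0.005],0],
    [[-0.002,0.022,-0.015],0],
    [[-0.003,0.005,-0.025],0],
    [[-0.003,0,-0.018],0],
    [[0,0,-0.003],0]
  ]
}}

```text
time_s: 25.6
eef_pos: [0.5755, 0.0323, 0.187]
eef_rot: [0.123, -0.077, 0.989, -0.041]
wrist_force: [-0.5, 0.2, -0.5]
opening: 0.001
```

```bash
python3 - <<'E'
from h import *
where()
E
```

```text
t 25.6 pos [0.5755 0.0323 0.187 ] uvn mm [ 57.5 -12.9  90.3] polar a 0.221 r 58.9 F uvn [-0.6  0.3 -0.3] Mn 0.01 toolz [ 0.25  -0.061 -0.966]
```

Call:
{"op": "drive_tool", "data": {
  "deltas": [
    [[0,0.018,0],0],
    [[-0.002,0.008,-0.008],0],
    [[-0.002,0,-0.006],0],
    [[0,0,-0.003],0],
    [[0,0,0],0]
  ]
}}

```text
time_s: 26.1
eef_pos: [0.5719, 0.0553, 0.1695]
eef_rot: [0.123, -0.076, 0.989, -0.042]
wrist_force: [-0.6, -0.1, -0.9]
opening: 0.001
```

```bash
python3 - <<'E'
from h import *
where()
E
```

```text
t 26.1 pos [0.5719 0.0553 0.1695] uvn mm [49.9 10.4 74.5] polar a -0.205 r 51.0 F uvn [-1.   0.  -0.4] Mn 0.01 toolz [ 0.25  -0.064 -0.966]
```

Call:
{"op": "drive_tool", "data": {
  "deltas": [
    [[-0.004,-0.002,-0.002],0],
    [[-0.003,-0.003,-0.001],0],
    [[0,-0.002,0],0],
    [[0,-0.002,0],0]
  ]
}}

```text
time_s: 26.5
eef_pos: [0.5648, 0.0444, 0.167]
eef_rot: [0.124, -0.075, 0.989, -0.042]
wrist_force: [0.1, -0.1, 0.2]
opening: 0.001
```

```bash
python3 - <<'E'
from h import *
where()
E
```

```text
t 26.5 pos [0.5648 0.0444 0.167 ] uvn mm [40.7  1.1 76.9] polar a -0.028 r 40.7 F uvn [ 0.1 -0.1  0.2] Mn -0.0 toolz [ 0.251 -0.065 -0.966]
```

Call:
{"op": "drive_tool", "data": {
  "deltas": [
    [[0,-0.003,0],0],
    [[0,-0.003,0],0]
  ]
}}

```text
time_s: 26.7
eef_pos: [0.5647, 0.0399, 0.1669]
eef_rot: [0.124, -0.075, 0.989, -0.04]
wrist_force: [-0.4, 11.6, -1.2]
opening: -0.006
```

```bash
python3 - <<'E'
from h import *
where()
E
```

```text
t 26.7 pos [0.5647 0.0399 0.1669] uvn mm [39.7 -3.2 77.5] polar a 0.08 r 39.9 F uvn [ 1.2 11.4 -2.1] Mn 0.46 toolz [ 0.252 -0.06  -0.966]
```

Call:
{"op": "drive_tool", "data": {
  "deltas": [
    [[0,-0.003,0],0],
    [[0,-0.003,0],0]
  ]
}}

```text
time_s: 26.9
eef_pos: [0.5647, 0.038, 0.1667]
eef_rot: [0.125, -0.074, 0.989, -0.036]
wrist_force: [-0.0, 10.9, -0.3]
opening: -0.001
```

```bash
python3 - <<'E'
from h import *
where()
E
```

```text
t 26.9 pos [0.5647 0.038  0.1667] uvn mm [39.2 -5.1 77.4] polar a 0.128 r 39.5 F uvn [ 1.8 10.7 -1.4] Mn 0.43 toolz [ 0.252 -0.052 -0.966]
```

Call:
{"op": "drive_tool", "data": {
  "deltas": [
    [[0,-0.005,0],0],
    [[0,-0.006,0],0],
    [[0,-0.006,-0.001],0],
    [[0,-0.005,0],0]
  ]
}}

```text
time_s: 27.3
eef_pos: [0.5636, 0.0267, 0.1647]
eef_rot: [0.125, -0.074, 0.989, -0.025]
wrist_force: [0.6, 13.6, -0.2]
opening: -0.002
```

```bash
python3 - <<'E'
from h import *
where()
E
```

```text
t 27.3 pos [0.5636 0.0267 0.1647] uvn mm [ 35.2 -15.9  77.4] polar a 0.423 r 38.6 F uvn [ 2.9 13.2 -1.9] Mn 0.51 toolz [ 0.251 -0.031 -0.967]
```

Call:
{"op": "drive_tool", "data": {
  "deltas": [
    [[0,-0.002,0],0],
    [[0,0.0,0],0],
    [[0,0.002,0],0],
    [[0,0.002,0],0],
    [[0,0.002,0],0],
    [[0,0.002,0],0],
    [[0,0.003,0],0],
    [[0,0.003,0],0]
  ]
}}

```text
time_s: 28.1
eef_pos: [0.565, 0.0423, 0.1661]
eef_rot: [0.127, -0.074, 0.989, -0.023]
wrist_force: [0.1, -0.1, -0.8]
opening: -0.004
```

```bash
python3 - <<'E'
from h import *
where()
E
```

```text
t 28.1 pos [0.565  0.0423 0.1661] uvn mm [40.  -0.9 76.4] polar a 0.023 r 40.0 F uvn [-0.3 -0.1 -0.7] Mn -0.01 toolz [ 0.255 -0.026 -0.967]
```

Now retreat well clear and check the final state.

Call:
{"op": "drive_tool", "data": {
  "deltas": [
    [[0.005,0.012,0.005],0],
    [[0.005,0,0.035],0],
    [[0.0,0,0.045],0],
    [[0,-0.03,0.04],0],
    [[0,-0.045,0],0],
    [[0,-0.045,0],0],
    [[0,-0.045,0],0],
    [[0,-0.045,0],0],
    [[0,-0.04,0],0],
    [[0,0,0],0]
  ]
}}

```text
time_s: 29.1
eef_pos: [0.5698, -0.2026, 0.2937]
eef_rot: [0.123, -0.077, 0.989, -0.025]
wrist_force: [0.8, -0.1, 1.0]
opening: 0.0
```

```bash
python3 - <<'E'
from h import *
where()
crop("scene","pics/s40.png",190,120,200,200,3)
c=crop("top","pics/t40.png",220,180,220,150,3)
cv2.imwrite("pics/t40f.png",c["frame"][:,:,::-1])
E
```

```text
t 29.1 pos [ 0.5698 -0.2026  0.2937] uvn mm [  62.8 -241.3  210.5] polar a 1.316 r 249.3 F uvn [ 1.2 -0.2  0.4] Mn 0.27 toolz [ 0.248 -0.03  -0.968]
```

View pics/s40.png

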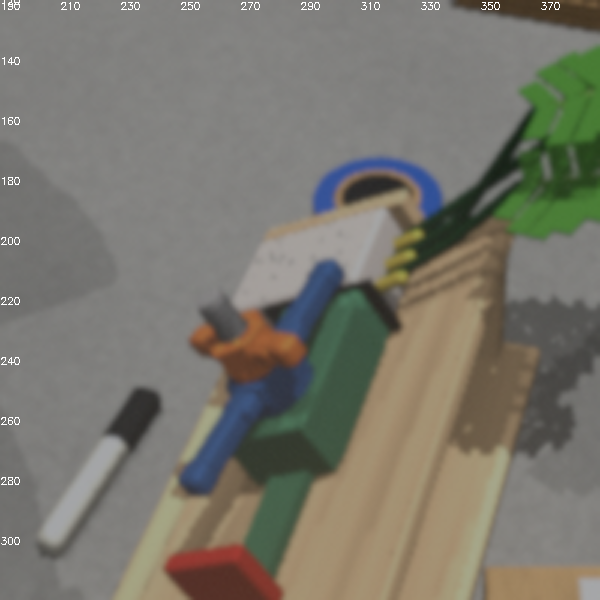

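View pics/t40.png

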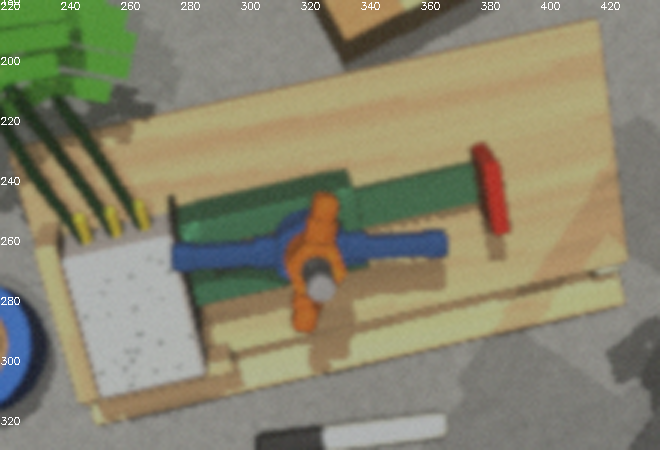

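View pics/t40f.png

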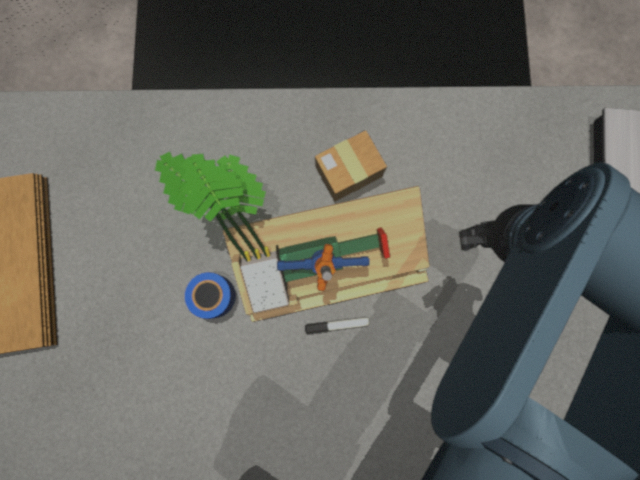

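```bash
python3 -c "
from bench import hand_in
print(hand_in())"
```

```text
the job is handed in; nothing more can be done
None
```

The job is handed in at about 29 s of the 64 s allowed. The jaw is closed, the blue nut is tight on it, and the orange nut is run down and tightened against the blue one.

- **Jaw:** I pushed it by the red tab until it stalled at about 28 N. The last pictures show the base block touching both the rubber face and the cheek.
- **Blue nut:** Two wing sweeps ran it down. The turning moment rose through 0.66 N m to a hard stop at about 1.8 N m, near 4.9 rad. It did not move afterwards.
- **Orange nut:** Three sweeps ran it down, and I then re-tightened it, to at most about 0.8 N m.
- **Last pictures:** The plant is still in the rest. The label roll, marker and carton stand where they did, and the robot is clear of everything.

Two results did not match what I expected:

- **Orange nut springs back:** Each time I let go, it returned from as far as about 7.7 rad to the same resting angle, about 6.64 rad. A slow push from there still needed about 0.43–0.46 N m to move it. My readings run high (free turning read 0.20–0.26 against the stated 0.18), so the true figure is probably just under 0.4 N m. It stays preloaded, but it does not hold the peak angle I turned it to.
- **Blue nut's hard stop:** It came more sharply than the description suggests. The blue wing tip ends just above the edge of the plant's block, so part of that stop may be the wing touching the block or rubber. I could not confirm this from the pictures.

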